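# Put the jar of screws away in the cupboard door

## Robot

A 7-joint arm with a two-finger parallel gripper is mounted at the origin on a cart in front of the work surface, level with it; the furniture and walls round the work are solid. World frame = base frame: x ahead of the robot, y to its left, z up, the work surface at z = 0. Lengths are in mm, angles in rad, forces in N, time in s.
With the tool pointing down it reaches from about 400 to 875 mm from the base axis. Payload 19.3 kg.
Tool frame: the origin (TCP) lies where the fingers leave the gripper's body, on its centre line; the fingertips stand env.finger_overhang ahead of it and the grasp point (between the pads) lies 54 mm ahead of it (env.finger_overhang is the distance from the TCP to the fingertips, in mm); z points along the fingers, y is the direction in which the jaws open and shut (so a half turn about z gives the same grasp; the last joint's range is limited). The gripper opens to 85 mm and grips with 20 to 120 N. Pads are 22 mm wide; open, the fingers measure 114 mm over their backs; the gripper's body (76 mm by 85 mm) begins 54 mm behind the grasp point. The pads swing forward as they close: fully open they stand 13 mm farther back than shut.
Start: joints at [1.18, 0.521, -0.036, 1.599, 0.021, 1.021, -0.113], TCP at [197.051, -593.117, 303.891] pointing down, gripper open.
Joint ranges: [-2.91, 2.91], [-0.3, 2.13], [-1.5, 1.42], [0.17, 2.43], [-1.26, 4.41], [0.16, 1.93], [-2.52, 2.52]. Speed limits (rad/s): [1.89, 1.89, 2.39, 2.39, 3.01, 3.01, 3.01].

## Interface

Orientations are given as a rotation vector (axis times angle).
In Python, from cell import readout, cams, order, env gives the robot as it stands.
- The arm moves only by the tool play_rows, never from a script. Its argument "increments" is a list of rows, each a list of 7 numbers: the finger opening in mm, from 0 to 85.4, then the shift along the world's x, y, z in mm, then the turn, a rotation vector about the world's x, y, z in rad. In form: [[fingers, tx, ty, tz, wx, wy, wz], ...]. A call has 1 to 10 rows; each row shifts and turns the pose as measured when the row begins; what a row does not reach is not made up. A row lasts 1/12 s, in which the tool goes at most 41.7 mm and 7.16 degrees, less where a joint would pass 70% of its speed; a pose out of reach is approached as far as the arm can. A call with a gripper value outside its range is refused whole. The fingers move at their own pace and stop on an object; "squeeze" is the grip in N (left out, the last holds). Time passes only in rows, so rows that do not move let the fingers close. It gives the time, the measured TCP pose, the force and the opening at its end, in the units of the state.
- readout.get_state(): the state, without advancing time (a new reading comes with each control period).
- cams.capture(name): name is "scene" or "top" or "wrist"; returns a dict with "image" (400x640x3 uint8, blue, green, red), "mtx" (3x3 intrinsics, pixels), "k1" (the pictures are not rectified: a ray, as slopes to the right and down, at radius r is drawn at 1 + k1 r^2 times it, then the intrinsics apply), "rvec" (rotation vector, rad) and "tvec" (3), from world to camera coordinates, as OpenCV has them. Camera axes: x right, y down, z forward; pixel columns grow to the right and rows downward; lengths in mm; the calibration is good to about 2 mm. A picture is of the moment at which its call begins. There is no depth.
- order.sign_off(): hands the job in, once; it reports no verdict.
The state is a dict: "time": time; "qpos": joint angles; "qvel": joint speeds; "tau": joint torques, N m; "position": TCP position; "orientation": TCP orientation; "ft_force": force on the tool from outside, world axes, zero at the start; "wrist_torque": the same for the moment, N m; "opening": finger opening in mm.
Only numpy, scipy, OpenCV 4.12 (cv2) and the standard library are available. Lean on these libraries where they do the work, as an engineer would, in place of code of your own. Each camera call takes 0.05 s, during which the arm holds its last target.

## Task

Put the jar of screws away: pull the small green cupboard door wide open by its handle, stand the jar upright in the wooden pocket on the inside of the door, let go of it, and push the door fully shut again. Keep the jar upright all along and leave the other loose things where they are.

Things in the scene. Friction and masses are not known exactly. Their poses are not given: they have to be found in the camera images.
- cupboard_door (a joint): opening angle of the cupboard's green door, rad: 0 = shut, 1.65 = fully open; starts at 0 to 0.12. The vertical hinge is at the right edge seen from the robot: the handle swings towards the robot and then to the right (anticlockwise from above). About 1 N at the handle moves it; it stays where it is left: no latch, no spring.
- door_hinge (a point): point on the door's hinge line, 143 mm above the bench. Axes turn with the door: y along it from hinge to free edge, x through it from outer to inner side, z up. The door is 209 mm wide and reaches from 10 to 168 mm above the bench; outer face at x = -13 mm (raised trim panel to -16.5 mm, not solid), inner face at x = -1 mm.
- pull_grip (a point): grip point on the door's handle, a vertical round steel bar 10 mm thick, 35 mm off the door's outer face, 70 to 168 mm above the bench; this point is on the bar's axis, 143 mm above the bench, at x = -48, y = +180 mm in the frame of door_hinge (same axes). Free on both sides, can be pinched from above.
- pocket (a point): floor centre of the open-topped wooden pocket fixed to the inside of the door, 30 mm above the bench, at x = +46, y = +95 mm in the frame of door_hinge (same axes). Inside 80 x 80 mm; its 5 mm walls rise 45 mm above its floor. It swings with the door and can be reached from above only while the door is open.
- toy_car: bystander: wooden toy car, 62 x 144 x 61 mm, to the left of the cupboard; origin under its middle
- sand_block: bystander: black sanding block, 66 x 111 x 30 mm, at the front left; origin under its middle
- tape_measure: bystander: yellow tape measure, 34 x 82 x 64 mm, at the right; origin under its middle
- jar_centre (a point): centre (half-way up) of the jar of screws that is to be put away: round, upright, clear glass with a pale lid, 101 mm high in all (this point is 50.5 mm above its foot), z along its axis; glass 66 mm in diameter from the foot to 85 mm up, lid 62 mm in diameter above that; 0.2 to 0.45 kg. Grip it from above round its upper part.
- jar: the same jar, origin at the centre of its foot
- tin: bystander: round green and white tin, 75 mm in diameter, 80 mm high, origin at the centre of its foot; it stands near the jar, they may have swapped places
- cupboard: the cupboard behind the door, plywood, fixed to the bench: 120 mm deep (x), 210 mm wide (y), 170 mm high; origin under its middle, its front looks to its own -x, towards the robot
Not all that is in view belongs to the job. Leave any red look-alike of the jar alone.

How it is judged:
By the outcome, as a careful person would: the job done as asked, in the order asked, and still so for the second after the job is handed in, with the robot touching nothing.
It also fails if it takes over 72 s, if anything falls off the work surface, if the arm or the gripper's body presses on something with over 40 N, if the wrist force passes 120 N, or if a joint passes its speed limit or range.

## Working session

There is one attempt and no reset: what is moved stays moved. The work goes in short steps, Python scripts to look and compute and a tool call to move; the robot and the scene stay as the last step left them, time stands still between calls to the robot, and variables do not carry over. Pictures are saved under pics/ and viewed, and the job is handed in when it is done.

Besides the shell and the picture viewer there is one more tool, called after "Call:" by a JSON object that holds its "api" and its "payload", one argument or row to a line. play_rows: Moves the arm, as the interface text tells. Its arguments: {"type":"object","properties":{"increments":{"type":"array","items":{"type":"array","items":{"type":"number"}}},"squeeze":{"type":"number"}},"required":["increments"]}

```bash
ls; mkdir -p pics; python3 - <<'E'
from cell import readout,cams,order,env
import cv2
print(readout.get_state()); print(env.finger_overhang)
for n in ("scene","top","wrist"):
    c=cams.capture(n); cv2.imwrite(f"pics/{n}0.png",c["image"]); print(n,c["mtx"],c["k1"],c["rvec"],c["tvec"])
E
```

```text
pics
{'time': 0.0, 'qpos': array([ 1.17981107,  0.52204222, -0.03631226,  1.5999798 ,  0.0212172 ,
        1.02108733, -0.11283241]), 'qvel': array([ 0.00034   ,  0.00058737,  0.00053114, -0.00119653, -0.00080426,
        0.0001398 , -0.00076869]), 'tau': array([ 4.29050306e-04, -9.27121425e+01,  1.98045507e+00, -3.69940066e+01,
        1.79511204e-02,  8.19487410e-03, -4.51948426e-05]), 'position': array([ 196.95409459, -592.90198695,  303.31837766]), 'orientation': array([-3.10019905e+00, -5.01482653e-01,  4.40364164e-04]), 'ft_force': array([ 0.01543788,  0.3164557 , -1.01200559]), 'wrist_torque': array([ 0.01945142, -0.02788741, -0.02078153]), 'opening': 85.42134526341674}
72.6
scene [[375.9931149    0.         315.36794262]
 [  0.         375.9931149  196.10773463]
 [  0.           0.           1.        ]] -0.0474403622210555 [ 2.5863893   0.07137456 -0.0162312 ] [-583.20701257    6.80815122 1440.52998282]
top [[477.77689451   0.         313.27112614]
 [  0.         477.77689451 201.91459497]
 [  0.           0.           1.        ]] -0.09164424789785808 [ 2.11420408 -2.11143786  0.20662538] [ -57.76139659  582.26313435 1380.66939792]
wrist [[321.5304002    0.         319.4901403 ]
 [  0.         321.5304002  198.74931102]
 [  0.           0.           1.        ]] 0.020492667987739896 [-2.32855136  1.68094382  0.26929805] [-625.27983213  -41.23896506  381.37110381]
```

View pics/scene0.png

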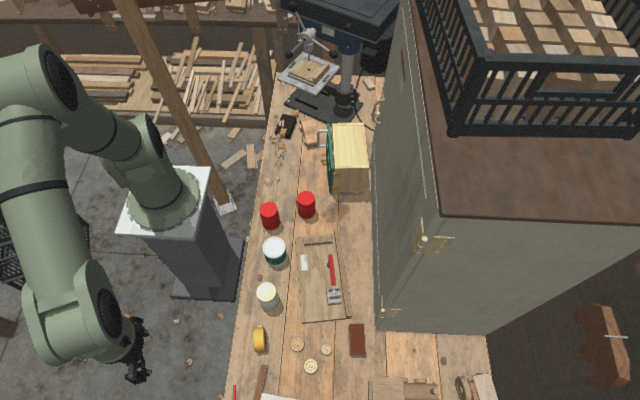

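View pics/top0.png

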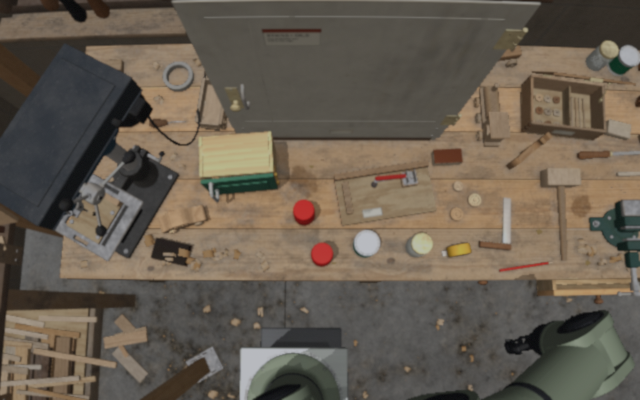

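View pics/wrist0.png

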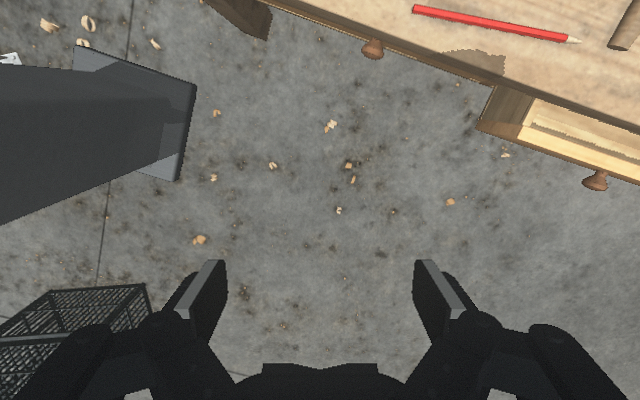

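The scene and top views show the cupboard at top-view (237,160) and its handle near (213,190). The tin's white lid is at (367,243), the jar's pale lid at (420,243), the tape measure at (458,250), and two red look-alikes at (304,211) and (322,254). I'll zoom in and measure.

```bash
cat > h.py <<'E'
import cv2,numpy as np
from cell import readout,cams,order,env
def cap(n,save=None):
    c=cams.capture(n)
    if save: cv2.imwrite(save,c["image"])
    return c
def ray(c,uv):
    R=cv2.Rodrigues(np.array(c["rvec"],float))[0]
    d=np.array([c["k1"],0,0,0,0.])
    n=cv2.undistortPoints(np.array([[uv]],float),c["mtx"],d,None,None)[0,0]
    return -R.T@np.array(c["tvec"]).ravel(), R.T@np.array([n[0],n[1],1.])
def onz(c,uv,z):
    o,v=ray(c,uv); return o+v*(z-o[2])/v[2]
def proj(c,P):
    p,_=cv2.projectPoints(np.array(P,float).reshape(-1,3),np.array(c["rvec"],float),np.array(c["tvec"],float),c["mtx"],np.array([c["k1"],0,0,0,0.]))
    return p[:,0]
def tri(c1,u1,c2,u2):
    o1,v1=ray(c1,u1);o2,v2=ray(c2,u2)
    v1/=np.linalg.norm(v1);v2/=np.linalg.norm(v2)
    s=np.linalg.lstsq(np.c_[v1,-v2],o2-o1,rcond=None)[0]
    a=o1+s[0]*v1;b=o2+s[1]*v2
    return (a+b)/2,np.linalg.norm(a-b)
def crop(c,x,y,w,h,k,f):
    cv2.imwrite(f,cv2.resize(c["image"][y:y+h,x:x+w],None,fx=k,fy=k,interpolation=cv2.INTER_CUBIC))
E
python3 - <<'E'
from h import *
t=cap("top");s=cap("scene")
crop(t,185,120,110,90,7,"pics/t1.png");crop(s,300,110,90,90,6,"pics/s1.png")
crop(t,290,190,190,80,4,"pics/t2.png");crop(s,230,180,110,180,3.3,"pics/s2.png")
E
```

```text
(no output)
```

View pics/t1.png

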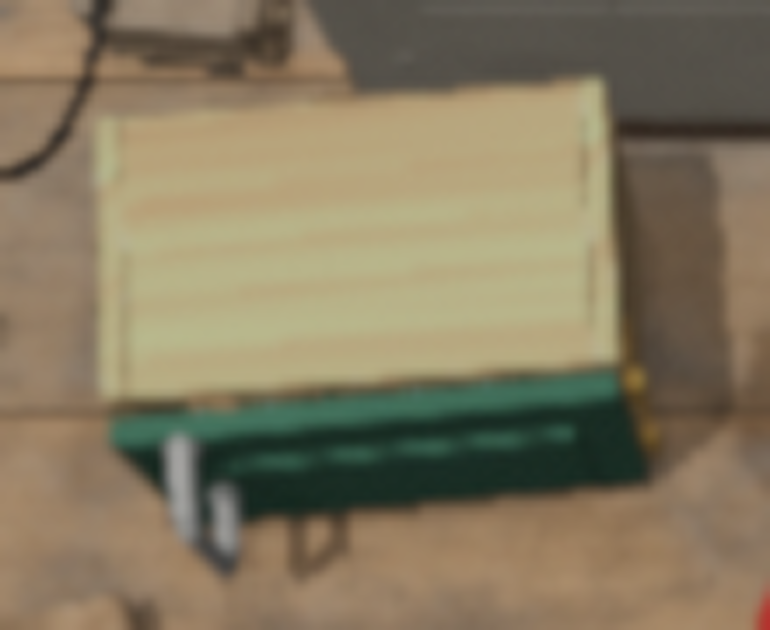

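View pics/s1.png

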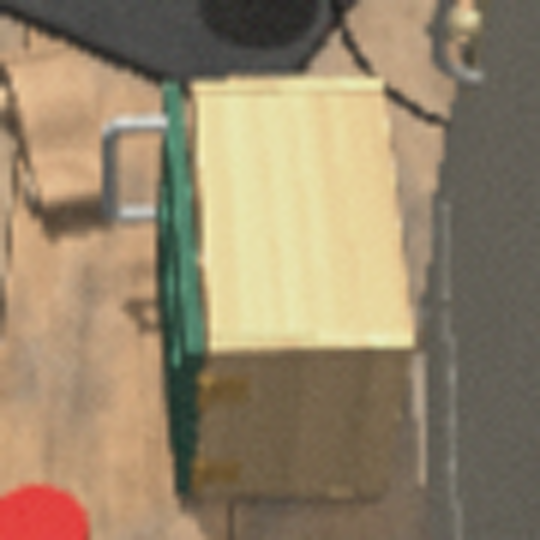

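View pics/t2.png

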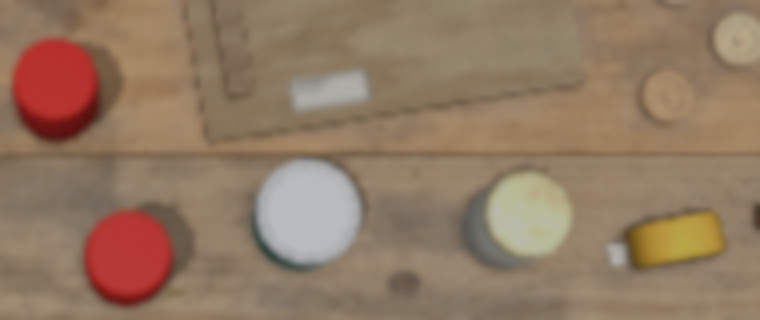

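View pics/s2.png

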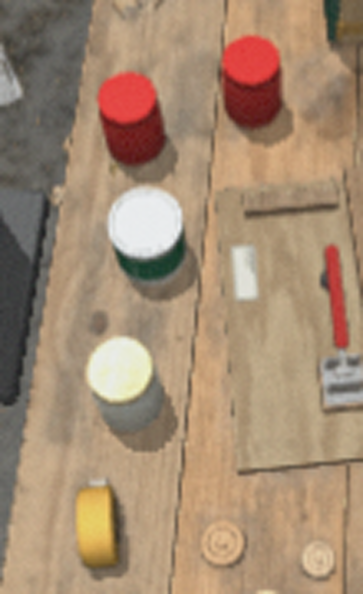

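```bash
python3 - <<'E'
from h import *
np.set_printoptions(suppress=True,precision=1)
t=cap("top");s=cap("scene")
T=lambda x,y:np.array([x/7+185-.43,y/7+120-.43])
S=lambda x,y:np.array([x/6+300-.42,y/6+110-.42])
def lid(c,roi,lo,hi):
    x,y,w,h=roi;hsv=cv2.cvtColor(c["image"][y:y+h,x:x+w],cv2.COLOR_BGR2HSV)
    m=cv2.inRange(hsv,lo,hi);k=max(cv2.findContours(m,0,1)[0],key=cv2.contourArea)
    e=cv2.fitEllipse(cv2.convexHull(k));return np.array(e[0])+[x,y],e[1]
tj=lid(t,(395,225,45,40),(18,30,150),(40,255,255));sj=lid(s,(250,275,35,40),(18,30,190),(40,255,255))
print("jar",tj,sj,onz(t,tj[0],101),onz(s,sj[0],101),tri(t,tj[0],s,sj[0]))
tt=lid(t,(345,225,45,40),(0,0,150),(180,40,255));st=lid(s,(255,230,35,40),(0,0,190),(180,40,255))
print("tin",tt,st,onz(t,tt[0],80),onz(s,st[0],80))
for n,p in dict(fl=(105,400),fr=(620,368),bl=(98,118),br=(605,78)).items(): print("cup top",n,onz(t,T(*p),170))
for n,p in dict(fl=(205,348),fr=(195,86),br=(382,82),bl=(413,345)).items(): print("cup scene",n,onz(s,S(*p),170))
for n,p in dict(dfl=(112,447),dfr=(620,395),dbl=(112,430),dbr=(620,372)).items(): print("door",n,onz(t,T(*p),168))
for n,p in dict(h_top=(180,437),h2=(172,437)).items(): print("handle",n,onz(t,T(*p),168))
for n,p in dict(h=(109,126)).items(): print("handle s",n,onz(s,S(*p),168))
for n,p in dict(dfl=(205,350),dfl2=(185,350),dfr=(180,85),dfr2=(165,85)).items(): print("door s",n,onz(s,S(*p),168))
E
```

```text
jar (array([422.3, 243.2]), (20.779735565185547, 22.12017059326172)) (array([265.4, 291.3]), (18.918787002563477, 20.16750717163086)) [ 452.4 -371.9  101. ] [ 450.9 -372.7  101. ] (array([ 451.7, -372.3,  100.9]), np.float64(1.6712043869081297))
tin (array([366.7, 242.5]), (24.75619888305664, 26.15907096862793)) (array([273.3, 246.7]), (20.820880889892578, 22.871068954467773)) [ 457.3 -213.4   80. ] [ 455.5 -214.    80. ]
cup top fl [632.  263.6 170. ]
cup top fr [645.1  55.4 170. ]
cup top bl [751.8 272.9 170. ]
cup top br [768.2  64.1 170. ]
cup scene fl [644.6  55.8 170. ]
cup scene fr [632.6 258.9 170. ]
cup scene br [750.2 269.3 170. ]
cup scene bl [765.4  64.9 170. ]
door dfl [613.  260.2 168. ]
door dfr [634.4  55.4 168. ]
door dbl [620.1 260.6 168. ]
door dbr [643.9  55.5 168. ]
handle h_top [617.1 232.7 168. ]
handle h2 [617.1 236.  168. ]
handle s h [580.3 224.4 168. ]
door s dfl [644.7  55.9 168. ]
door s dfl2 [633.1  55.2 168. ]
door s dfr [623.2 261.1 168. ]
door s dfr2 [613.7 260.5 168. ]
```

```bash
python3 - <<'E'
from h import *
np.set_printoptions(suppress=True,precision=1)
t=cap("top");s=cap("scene")
def red(c,roi):
    x,y,w,h=roi;hsv=cv2.cvtColor(c["image"][y:y+h,x:x+w],cv2.COLOR_BGR2HSV)
    m=cv2.inRange(hsv,(0,150,170),(10,255,255))|cv2.inRange(hsv,(170,150,170),(180,255,255))
    k=max(cv2.findContours(m,0,1)[0],key=cv2.contourArea);e=cv2.fitEllipse(cv2.convexHull(k));return np.array(e[0])+[x,y]
for a,b in (((290,195,28,32),(295,185,25,22)),((308,238,30,32),(257,198,25,20))):
    print(red(t,a),red(s,b),tri(t,red(t,a),s,red(s,b)))
h=np.array([645.5,54.])
for d in (0.035,1.4,1.5,1.6):
    a=.063+d;X=np.array([np.cos(a),np.sin(a)]);Y=np.array([-np.sin(a),np.cos(a)])
    print(d,"handle",h-48*X+180*Y,"pocket",h+46*X+95*Y,"outer mid",h-13*X+100*Y,"edge",h+209*Y)
    print(proj(t,[*(h-48*X+180*Y),168]),proj(s,[*(h-48*X+180*Y),168]))
E
```

```text
[303.  209.1] [305.6 197.7] (array([551.8, -27.7,  97.9]), np.float64(2.0995532723693144))
[321.6 252.9] [267.9 209.2] (array([424.2, -81.8,  97.7]), np.float64(2.1990418317932936))
0.035 handle [580.1 228.4] pocket [682. 153.] outer mid [622.8 152.2] edge [625.1 262. ]
[[211.2 194.8]] [[317.8 129.8]]
1.4 handle [461.4  25.6] pocket [556. 110.] outer mid [544.7  51.8] edge [437.7  76.5]
[[282.8 237.2]] [[280.5 172.6]]
1.5 handle [465.1   7.4] pocket [550.9 100.7] outer mid [545.4  41.8] edge [436.5  55.6]
[[289.5 235.8]] [[281. 177.]]
1.6 handle [470.7 -10.4] pocket [546.7  91.1] outer mid [547.1  31.8] edge [437.4  34.8]
[[296.  233.8]] [[282.1 181.3]]
```

Call:
{"api": "play_rows", "payload": {
  "increments": [
    [85,17,36,0,0,0,-0.02],
    [85,17,36,0,0,0,-0.02],
    [85,17,36,0,0,0,-0.02],
    [85,17,36,0,0,0,-0.02],
    [85,17,36,0,0,0,-0.02],
    [85,17,36,0,0,0,-0.02],
    [85,17,36,0,0,0,-0.02],
    [85,17,36,0,0,0,-0.02],
    [85,17,36,0,0,0,-0.02],
    [85,17,36,0,0,0,-0.02]
  ]
}}

```text
time: 1.28
position: [365.0, -223.2, 303.5]
orientation: [3.134, 0.156, -0.001]
ft_force: [0.8, -0.8, 0.0]
opening: 84.9
```

Call:
{"api": "play_rows", "payload": {
  "increments": [
    [60,18,37,0,0,0,0],
    [60,18,37,0,0,0,0],
    [60,18,37,0,0,0,0],
    [60,18,37,0,0,0,0],
    [60,18,37,0,0,0,0],
    [60,18,37,0,0,0,0],
    [60,18,37,0,0,0,0],
    [60,18,37,0,0,0,0],
    [60,18,37,0,0,0,0],
    [60,18,37,0,0,0,0]
  ]
}}

```text
time: 2.12
position: [543.3, 153.7, 306.4]
orientation: [3.132, 0.15, 0.01]
ft_force: [0.1, -1.2, -0.1]
opening: 59.8
```

```bash
python3 - <<'E'
from h import *
c=cap("wrist","pics/w1.png"); print(readout.get_state()["position"],proj(c,[[580,228,168],[580,228,70]]))
E
```

```text
[544.97199299 161.49595711 306.30080732] [[209.07420485 152.34377134]
 [242.20881324 134.80453839]]
```

View pics/w1.png

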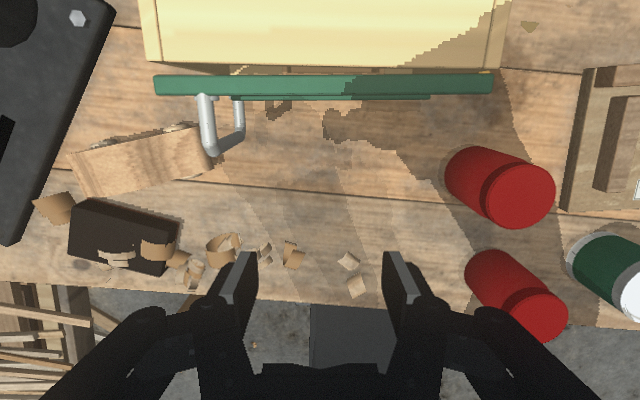

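The wrist view shows the handle bar from (213,150) at the top to (240,133) at the bottom. My prediction was (209,152) and (242,135), so they agree within about 3 mm.

```bash
python3 - <<'E'
from h import *
c=cap("wrist"); print(readout.get_state()["position"])
for z,uv in ((163,(213,150)),(75,(240,134))): print(onz(c,uv,z))
for n,uv in dict(freeL=(155,95),hingeR=(493,93),freeB=(153,77),hingeB=(492,74)).items(): print(n,onz(c,uv,168))
E
```

```text
[543.70341879 158.09404086 305.94573182]
[582.12147539 235.823587   163.        ]
[582.62081333 238.18797698  75.        ]
freeL [613.59739214 269.65890039 168.        ]
hingeR [635.91813862  61.7526505  168.        ]
freeB [623.9620025  270.23334271 168.        ]
hingeB [646.54790799  65.3264639  168.        ]
```

```bash
python3 - <<'E'
from h import *
print(readout.get_state()["position"])
c=cap("wrist");print(readout.get_state()["position"]); crop(c,140,60,130,110,6,"pics/w2.png")
crop(c,400,50,130,70,6,"pics/w2b.png")
np.savez("c.npz",**c)
E
```

```text
[543.70341879 158.09404086 305.94573182]
[542.9667245  154.77586058 305.70914356]
```

View pics/w2.png

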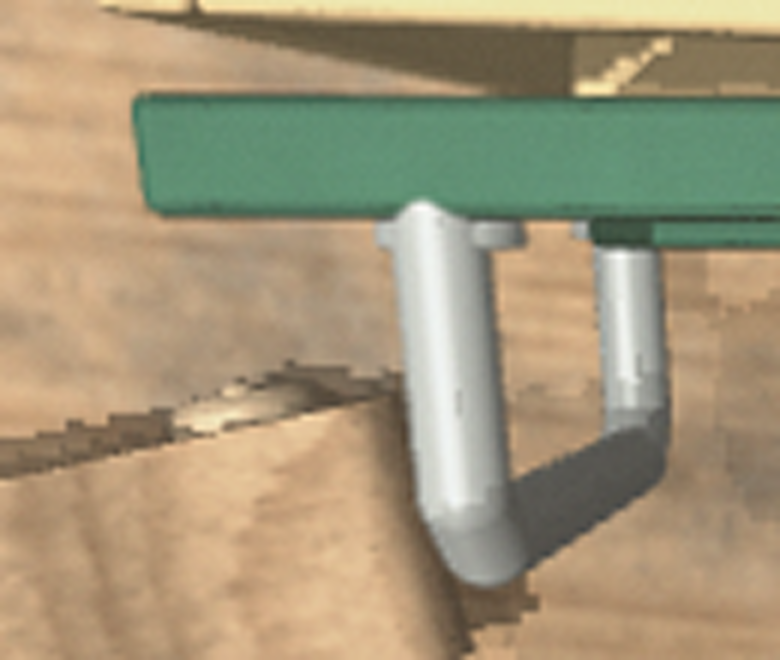

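View pics/w2b.png

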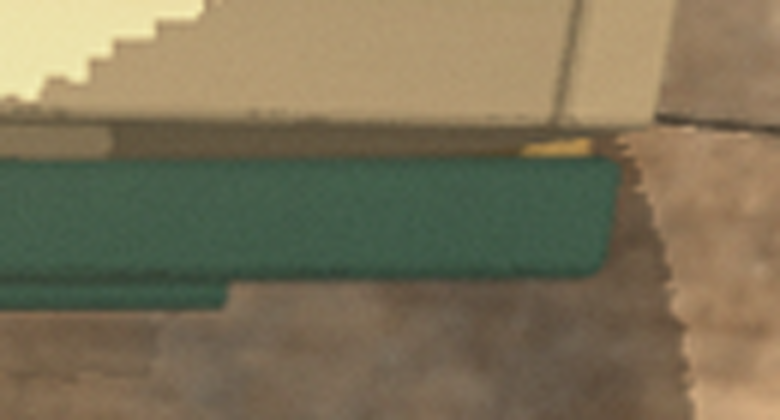

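```bash
python3 - <<'E'
from h import *
np.set_printoptions(suppress=True,precision=1)
c=dict(np.load("c.npz"));c["k1"]=float(c["k1"])
W=lambda x,y,X,Y:np.array([x/6+X-.42,y/6+Y-.42])
print("handle top",onz(c,W(478,548,140,60),164),"mid",onz(c,W(560,508,140,60),119),"low",onz(c,W(637,462,140,60),75))
print("free in/out",onz(c,W(137,98,140,60),168),onz(c,W(158,212,140,60),168))
print("hinge in/out",onz(c,W(612,163,400,50),168),onz(c,W(598,272,400,50),168))
print("cup fr",onz(c,W(655,122,400,50),170))
E
```

```text
handle top [580.8 227.7 164. ] mid [578.5 229.8 119. ] low [579.3 229.   75. ]
free in/out [623.7 260.7 168. ] [612.9 259.2 168. ]
hinge in/out [644.2  55.8 168. ] [633.8  54.2 168. ]
cup fr [648.1  53.7 170. ]
```

Call:
{"api": "play_rows", "payload": {
  "increments": [
    [40,14,27,0,0,0,0],
    [40,12,24,0,0,0,0],
    [40,8,16,0,0,0,0],
    [40,2,5,0,0,0,0],
    [40,0,0,0,0,0,0]
  ]
}}

```text
time: 2.68
position: [579.9, 225.1, 305.5]
orientation: [3.13, 0.15, 0.007]
ft_force: [-0.2, -0.2, 0.3]
opening: 39.7
```

```bash
python3 - <<'E'
from h import *
print(readout.get_state())
E
```

```text
{'time': 2.6833, 'qpos': array([-0.24869051,  0.53021837, -0.32658486,  1.59567509,  0.19947125,
        1.04779178, -2.10892735]), 'qvel': array([ 4.13174785e-03, -1.53509125e-03,  5.08879430e-03,  5.05847225e-03,
        8.18014950e-05, -2.02852156e-03,  7.73722083e-03]), 'tau': array([ -1.62627004, -91.40719414,  -4.82169762, -38.4675765 ,
         0.12204805,   0.12793589,  -0.37033103]), 'position': array([579.89068855, 225.09653907, 305.47112167]), 'orientation': array([3.12955661, 0.14953113, 0.00696767]), 'ft_force': array([-0.22097837, -0.17603077,  0.30968511]), 'wrist_torque': array([0.02720196, 0.05195479, 0.00237312]), 'opening': 39.68130283349644}
```

Call:
{"api": "play_rows", "payload": {
  "increments": [
    [40,0,3,-25,0,0,0],
    [40,0,0,-30,0,0,0],
    [40,0,0,-30,0,0,0],
    [40,0,0,-18,0,0,0],
    [40,0,0,-5,0,0,0],
    [40,0,0,0,0,0,0]
  ]
}}

```text
time: 3.18
position: [579.1, 219.4, 196.1]
orientation: [3.128, 0.14, 0.012]
ft_force: [0.4, -0.5, -0.1]
opening: 39.9
```

```bash
python3 - <<'E'
from h import *
c=cap("wrist","pics/w3.png")
E
```

```text
(no output)
```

View pics/w3.png

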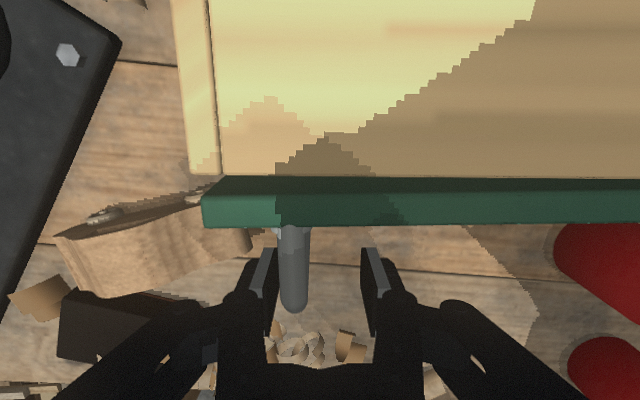

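The wrist view shows the bar at (293,280) between the pads, left of the centre line at about (319). I'll shift left by about 9 mm, then close.

Call:
{"api": "play_rows", "payload": {
  "increments": [
    [40,0,5,0,0,0,0],
    [40,0,4,0,0,0,0],
    [40,0,1,0,0,0,0]
  ]
}}

```text
time: 3.48
position: [580.6, 229.3, 200.5]
orientation: [3.129, 0.136, 0.019]
ft_force: [-0.2, 0.3, 0.7]
opening: 39.9
```

Call:
{"api": "play_rows", "payload": {
  "increments": [
    [0,0,0,0,0,0,0],
    [0,0,0,0,0,0,0],
    [0,0,0,0,0,0,0],
    [0,0,0,0,0,0,0],
    [0,0,0,0,0,0,0]
  ],
  "squeeze": 40
}}

```text
time: 3.9
position: [581.3, 229.7, 202.7]
orientation: [3.129, 0.137, 0.024]
ft_force: [1.1, -0.6, -2.6]
opening: 8.8
```

```bash
cat >> h.py <<'E'
H=np.array([645.5,54.3])
def handle(a): p=a+np.arctan2(180,-48); return H+186.3*np.array([np.cos(p),np.sin(p)])
def frm(a): return np.array([np.cos(a),np.sin(a)]),np.array([-np.sin(a),np.cos(a)])
def doorang(p): d=p-H; return np.arctan2(d[1],d[0])-np.arctan2(180,-48)
def grasp(s=None):
    s=s or readout.get_state();R=cv2.Rodrigues(np.array(s["orientation"]))[0]
    g=s["position"]+54*R[:,2]; return g,R,np.arctan2(R[1,1],R[0,1])
E
python3 - <<'E'
from h import *
np.set_printoptions(suppress=True,precision=2)
g,R,y=grasp();print(g,y,R[:,2],doorang(g[:2]))
a0=doorang(g[:2])
for k in range(20):
    print(k,np.round(handle(a0+.08*(k+1))-handle(a0+.08*k),1))
E
```

```text
[582.14 229.29 148.72] -1.4836133052814173 [ 0.02 -0.01 -1.  ] 0.08678769357511018
0 [-13.8  -5.6]
1 [-13.3  -6.7]
2 [-12.7  -7.8]
3 [-12.1  -8.7]
4 [-11.3  -9.7]
5 [-10.5 -10.6]
6 [ -9.6 -11.4]
7 [ -8.7 -12.1]
8 [ -7.7 -12.8]
9 [ -6.7 -13.3]
10 [ -5.6 -13.8]
11 [ -4.5 -14.2]
12 [ -3.3 -14.5]
13 [ -2.1 -14.7]
14 [ -0.9 -14.9]
15 [  0.2 -14.9]
16 [  1.4 -14.8]
17 [  2.6 -14.7]
18 [  3.8 -14.4]
19 [  4.9 -14.1]
```

Call:
{"api": "play_rows", "payload": {
  "increments": [
    [0,-13.8,-5.6,-2,0,0,0.08],
    [0,-13.3,-6.7,-1,0,0,0.08],
    [0,-12.7,-7.8,0,0,0,0.08],
    [0,-12.1,-8.7,0,0,0,0.08]
  ]
}}

```text
time: 4.23
position: [531.8, 202.1, 202.7]
orientation: [3.07, 0.648, 0.04]
ft_force: [4.0, -5.2, -6.1]
opening: 9.0
```

```bash
python3 - <<'E'
from h import *
np.set_printoptions(suppress=True,precision=2)
g,R,y=grasp();print(g,y,R[:,2],doorang(g[:2]),np.linalg.norm(g[:2]-H))
E
```

```text
[533.15 202.22 148.67] -1.1549054731738355 [ 0.03  0.   -1.  ] 0.3889674089452926 185.75245904946573
```

Call:
{"api": "play_rows", "payload": {
  "increments": [
    [0,-11.3,-9.7,-2,0,0,0.08],
    [0,-10.5,-10.6,-1,0,0,0.08],
    [0,-9.6,-11.4,-1,0,0,0.08],
    [0,-8.7,-12.1,-1,0,0,0.08],
    [0,-7.7,-12.8,0,0,0,0.08]
  ]
}}

```text
time: 4.65
position: [483.8, 146.8, 202.7]
orientation: [-2.865, -1.275, -0.058]
ft_force: [8.1, -4.2, -18.5]
opening: 8.8
```

```bash
python3 - <<'E'
from h import *
np.set_printoptions(suppress=True,precision=2)
g,R,y=grasp();print(g,y,R[:,2],doorang(g[:2]),np.linalg.norm(g[:2]-H),readout.get_state()["qpos"])
E
```

```text
[485.49 147.88 148.74] -0.7337097901157142 [ 0.03  0.02 -1.  ] 0.7809996075257566 185.36491743453522 [-0.01  0.51 -0.52  2.01  0.39  0.68 -1.51]
```

Call:
{"api": "play_rows", "payload": {
  "increments": [
    [0,-6.7,-13.3,-3,0,0,0.08],
    [0,-5.6,-13.8,-3,0,0,0.08],
    [0,-4.5,-14.2,-3,0,0,0.08],
    [0,-3.3,-14.5,-3,0,0,0.08],
    [0,-2.1,-14.7,-3,0,0,0.08]
  ]
}}

```text
time: 5.07
position: [461.4, 81.7, 197.5]
orientation: [-2.525, -1.844, -0.078]
ft_force: [-12.4, -0.1, 29.1]
opening: 9.1
```

```bash
python3 - <<'E'
from h import *
np.set_printoptions(suppress=True,precision=2)
g,R,y=grasp();print(g,y,R[:,2],doorang(g[:2]),np.linalg.norm(g[:2]-H),readout.get_state()["qpos"])
E
```

```text
[463.13  83.91 143.55] -0.3097410262026246 [ 0.03  0.04 -1.  ] 1.1492189065550005 184.75716321711204 [ 0.22  0.49 -0.65  2.1   0.45  0.64 -1.03]
```

Call:
{"api": "play_rows", "payload": {
  "increments": [
    [0,-2.5,-14.6,-0.5,0,0,0.08],
    [0,-1.3,-14.8,-0.5,0,0,0.08],
    [0,0,-14.9,-0.5,0,0,0.08],
    [0,1.0,-14.9,-0.5,0,0,0.08],
    [0,2.2,-14.8,-0.5,0,0,0.08],
    [0,3,-10,-0.5,0,0,0.06]
  ]
}}

```text
time: 5.57
position: [469.0, -6.5, 197.5]
orientation: [-2.009, -2.388, -0.091]
ft_force: [-0.2, -1.6, 9.6]
opening: 9.1
```

```bash
python3 - <<'E'
from h import *
np.set_printoptions(suppress=True,precision=2)
g,R,y=grasp();print(g,y,R[:,2],doorang(g[:2]),np.linalg.norm(g[:2]-H),readout.get_state()["qpos"])
cap("top","pics/top2.png");
c=cap("wrist","pics/w4.png")
E
```

```text
[470.22  -3.42 143.56] 0.17082710624130218 [ 0.02  0.06 -1.  ] -4.654886808391356 184.5347627620416 [ 0.52  0.54 -0.79  2.08  0.52  0.69 -0.42]
```

View pics/top2.png

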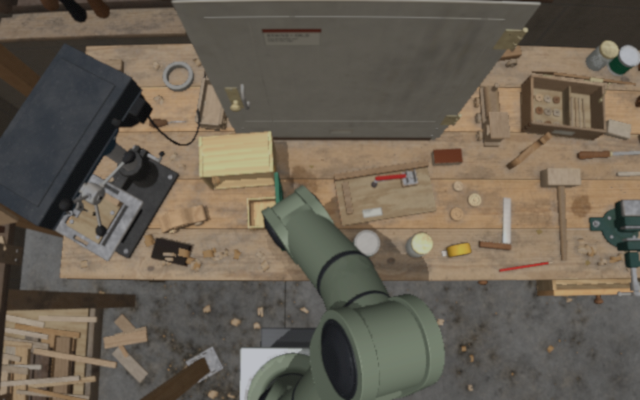

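View pics/w4.png

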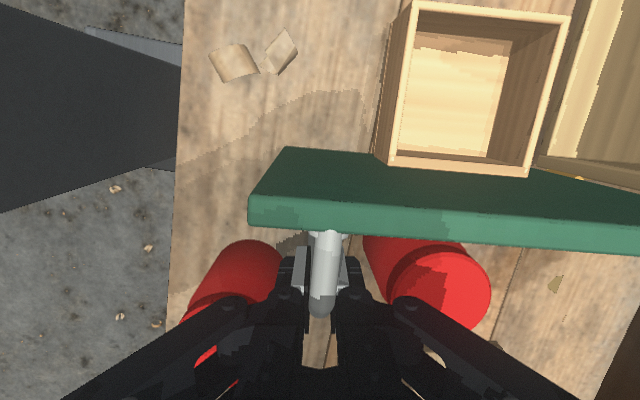

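The door is open at about 1.56 rad. The pocket is visible in the top view at (262,213), and the red look-alikes stand clear. I'll release the handle and rise.

Call:
{"api": "play_rows", "payload": {
  "increments": [
    [30,0,0,0,0,0,0],
    [30,0,0,0,0,0,0],
    [30,0,0,0,0,0,0],
    [30,0,0,25,0,0,0],
    [30,0,0,30,0,0,0],
    [30,0,0,35,0,0,0],
    [85,0,0,40,-0.06,0.02,-0.05],
    [85,0,-20,20,0,0,-0.05]
  ]
}}

```text
time: 6.33
position: [466.4, -23.5, 350.2]
orientation: [-2.137, -2.299, 0.006]
ft_force: [1.0, 1.6, 1.0]
opening: 53.2
```

```bash
python3 - <<'E'
from h import *
np.set_printoptions(suppress=True,precision=3)
s=readout.get_state();g,R,y=grasp(s);print(s["position"],g,y,R[:,2])
c=cap("wrist","pics/w5.png")
E
```

```text
[466.356 -23.492 350.158] [466.1   -23.558 296.158] 0.0729511738054288 [-0.005 -0.001 -1.   ]
```

View pics/w5.png

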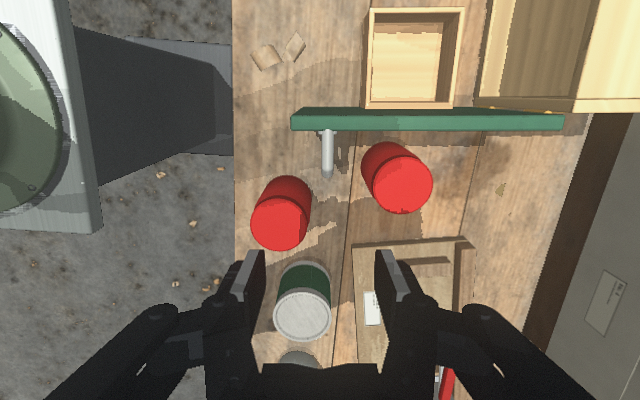

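The wrist view shows the open door with its pocket at (413,57). Both red look-alikes (280,215) and (400,180) and the tin (302,300) are undisturbed. Next I go to the jar.

Call:
{"api": "play_rows", "payload": {
  "increments": [
    [85,-1,-20,0,0,0,0],
    [85,-2,-34,0,0,0,0],
    [85,-2,-38,0,0,0,0],
    [85,-2,-38,0,0,0,0],
    [85,-2,-38,0,0,0,0],
    [85,-2,-38,0,0,0,0],
    [85,-2,-38,0,0,0,0],
    [85,-2,-38,0,0,0,0],
    [85,0,-30,0,0,0,0],
    [85,0,-10,0,0,0,0]
  ]
}}

```text
time: 7.22
position: [448.7, -362.3, 354.9]
orientation: [2.134, 2.293, -0.003]
ft_force: [-0.5, 0.3, -0.3]
opening: 84.9
```

Call:
{"api": "play_rows", "payload": {
  "increments": [
    [85,0,0,0,0,0,0],
    [85,0,0,0,0,0,0]
  ]
}}

```text
time: 7.38
position: [448.1, -364.3, 353.8]
orientation: [2.139, 2.29, -0.003]
ft_force: [-0.6, 1.0, -0.8]
opening: 84.9
```

```bash
python3 - <<'E'
from h import *
np.set_printoptions(suppress=True,precision=3)
s=readout.get_state();g,R,y=grasp(s);print(s["position"],g,y,R[:,2])
c=cap("wrist","pics/w6.png");print(proj(c,[[452,-372,101],[452,-372,0]]),onz(c,(320,260),101))
print(readout.get_state()["position"])
E
```

```text
[ 448.07  -364.27   353.765] [ 448.315 -364.638  299.767] 0.06835908236965159 [ 0.005 -0.007 -1.   ]
[[322.101 179.374]
 [321.203 159.564]] [ 456.288 -466.635  101.   ]
[ 448.167 -363.853  353.815]
```

View pics/w6.png

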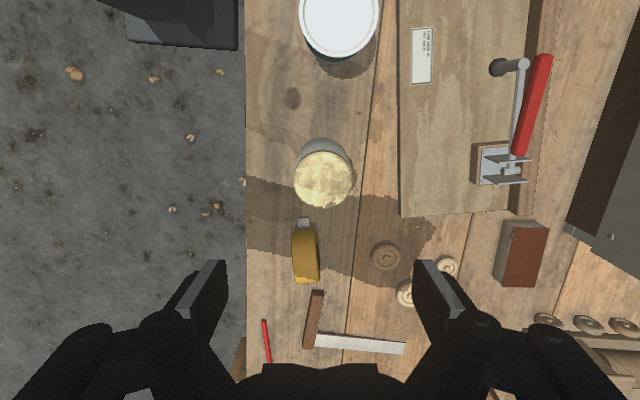

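The lid centre is at (323.5,179) and I predicted (322,179), so the jar position is confirmed. Descending.

Call:
{"api": "play_rows", "payload": {
  "increments": [
    [85,2,-4,-20,0,0,0],
    [85,2,-3,-35,0,0,0],
    [85,0,0,-38,0,0,0],
    [85,0,0,-20,0,0,0],
    [85,0,0,-5,0,0,0],
    [85,0,0,0,0,0,0]
  ]
}}

```text
time: 7.93
position: [455.7, -361.5, 235.1]
orientation: [2.121, 2.3, 0.0]
ft_force: [0.9, 0.4, 0.4]
opening: 85.1
```

```bash
python3 - <<'E'
from h import *
np.set_printoptions(suppress=True,precision=3)
s=readout.get_state();g,R,y=grasp(s);print(s["position"],g,y,R[:,2])
c=cap("wrist","pics/w7.png");print(proj(c,[[452,-372,101]]))
E
```

```text
[ 455.67  -361.542  235.098] [ 456.197 -362.017  181.102] 0.0807737759855048 [ 0.01  -0.009 -1.   ]
[[311.843 226.808]]
```

View pics/w7.png

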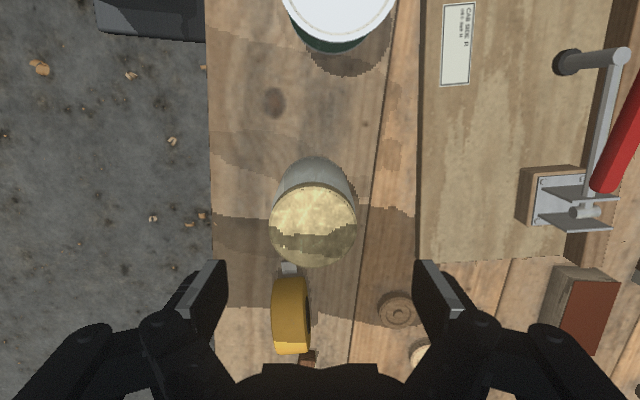

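Call:
{"api": "play_rows", "payload": {
  "increments": [
    [85,-2,-5,0,0.009,0.01,0],
    [85,-2,-4,0,0,0,0],
    [85,0,0,0,0,0,0],
    [85,0,0,0,0,0,0]
  ]
}}

```text
time: 8.32
position: [453.4, -371.5, 241.1]
orientation: [2.125, 2.307, 0.001]
ft_force: [-0.6, 0.2, -0.5]
opening: 84.8
```

```bash
python3 - <<'E'
from h import *
np.set_printoptions(suppress=True,precision=3)
s=readout.get_state();g,R,y=grasp(s);print(s["position"],g,y,R[:,2])
E
```

```text
[ 453.368 -371.456  241.108] [ 453.587 -371.63   187.108] 0.08174870905041813 [ 0.004 -0.003 -1.   ]
```

Call:
{"api": "play_rows", "payload": {
  "increments": [
    [85,0,0,-18,0,0,0],
    [85,0,0,-18,0,0,0],
    [85,0,0,-6,0,0,0],
    [85,0,0,0,0,0,0]
  ]
}}

```text
time: 8.65
position: [454.1, -373.1, 201.4]
orientation: [2.124, 2.3, 0.0]
ft_force: [0.2, 0.1, -0.1]
opening: 85.0
```

```bash
python3 - <<'E'
from h import *
np.set_printoptions(suppress=True,precision=3)
s=readout.get_state();g,R,y=grasp(s);print(s["position"],g,y,R[:,2])
E
```

```text
[ 454.078 -373.137  201.354] [ 454.538 -373.54   147.357] 0.07950386763050826 [ 0.009 -0.007 -1.   ]
```

Call:
{"api": "play_rows", "payload": {
  "increments": [
    [85,-1,1,-15,0.007,0.009,0],
    [85,-0.5,0.5,-18,0,0,0],
    [85,-0.5,0,-18,0,0,0],
    [85,0,0,-16,0,0,0],
    [85,0,0,-6,0,0,0],
    [85,0,0,0,0,0,0]
  ]
}}

```text
time: 9.15
position: [453.1, -372.5, 128.2]
orientation: [2.131, 2.305, -0.001]
ft_force: [0.5, -0.1, 0.5]
opening: 84.8
```

```bash
python3 - <<'E'
from h import *
np.set_printoptions(suppress=True,precision=3)
s=readout.get_state();g,R,y=grasp(s);print(s["position"],g,y,R[:,2],s["ft_force"])
cap("wrist","pics/w8.png")
E
```

```text
[ 453.082 -372.528  128.19 ] [ 453.161 -372.657   74.19 ] 0.07840759915104724 [ 0.001 -0.002 -1.   ] [ 0.534 -0.077  0.478]
```

View pics/w8.png

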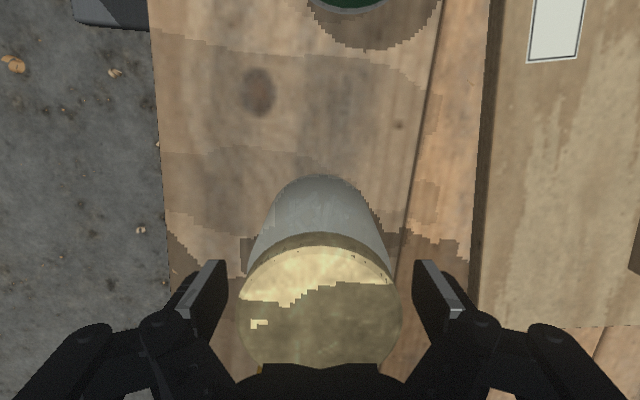

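The jar sits centred between the pads: the lid is about (318,310) and the pads are at 215 and 425. Closing.

Call:
{"api": "play_rows", "payload": {
  "increments": [
    [60,0,0,0,0,0,0],
    [60,0,0,0,0,0,0],
    [55,0,0,0,0,0,0],
    [50,0,0,0,0,0,0],
    [50,0,0,0,0,0,0]
  ],
  "squeeze": 45
}}

```text
time: 9.62
position: [454.1, -373.5, 132.6]
orientation: [2.129, 2.301, -0.002]
ft_force: [0.2, -0.6, -4.1]
opening: 62.3
```

Call:
{"api": "play_rows", "payload": {
  "increments": [
    [50,0,0,10,0,0,0],
    [50,0,0,15,0,0,0],
    [50,0,0,20,0,0,0],
    [50,0,0,25,0,0,0],
    [50,0,0,25,0,0,0],
    [50,0,0,25,0,0,0],
    [50,0,0,25,0,0,0],
    [50,0,0,15,0,0,0],
    [50,0,0,5,0,0,0]
  ]
}}

```text
time: 10.37
position: [452.6, -370.9, 310.0]
orientation: [2.127, 2.306, 0.0]
ft_force: [0.1, -0.6, -3.8]
opening: 62.3
```

```bash
python3 - <<'E'
from h import *
np.set_printoptions(suppress=True,precision=3)
s=readout.get_state();g,R,y=grasp(s);print(s["position"],g,y,R[:,2],s["ft_force"])
cap("wrist","pics/w9.png");t=cap("top");crop(t,180,120,190,150,4,"pics/t3.png")
E
```

```text
[ 452.567 -370.864  309.995] [ 452.743 -371.019  255.995] 0.08060167994357018 [ 0.003 -0.003 -1.   ] [ 0.134 -0.636 -3.761]
```

View pics/w9.png

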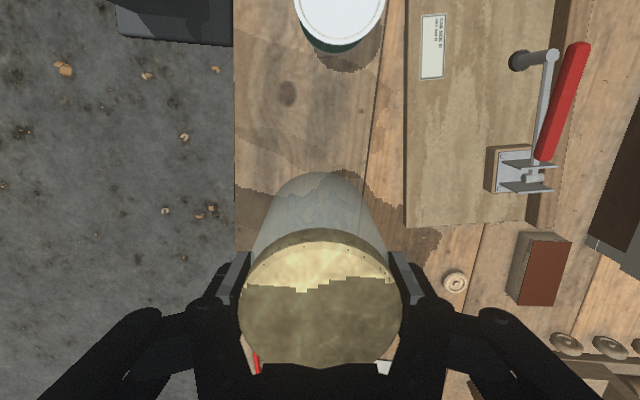

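View pics/t3.png

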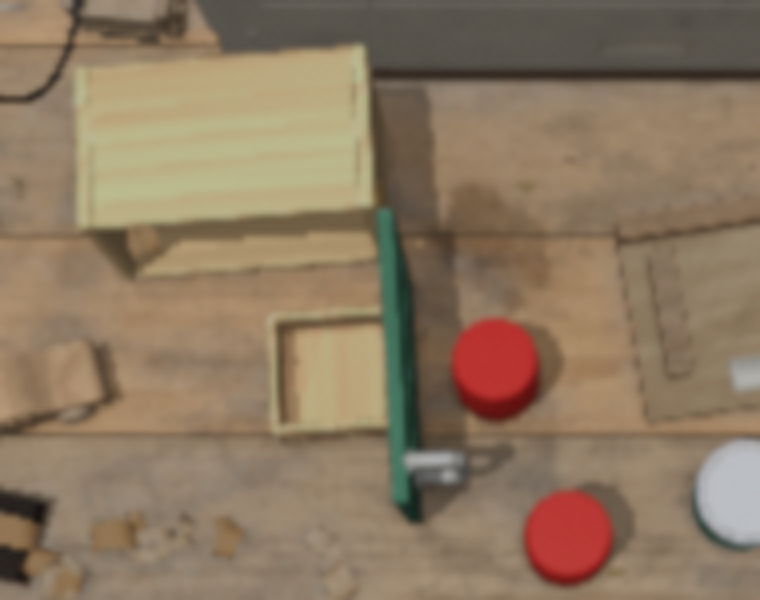

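```bash
python3 - <<'E'
from h import *
np.set_printoptions(suppress=True,precision=1)
t=cap("top");s=cap("scene");crop(t,240,165,60,90,7,"pics/t4.png");crop(s,265,130,80,80,7,"pics/s4.png")
E
```

```text
(no output)
```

View pics/t4.png

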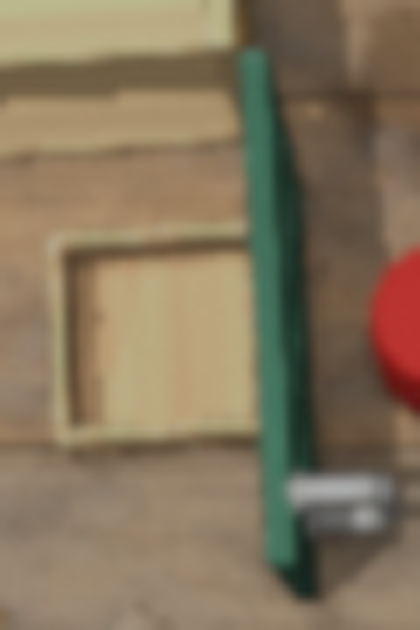

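View pics/s4.png

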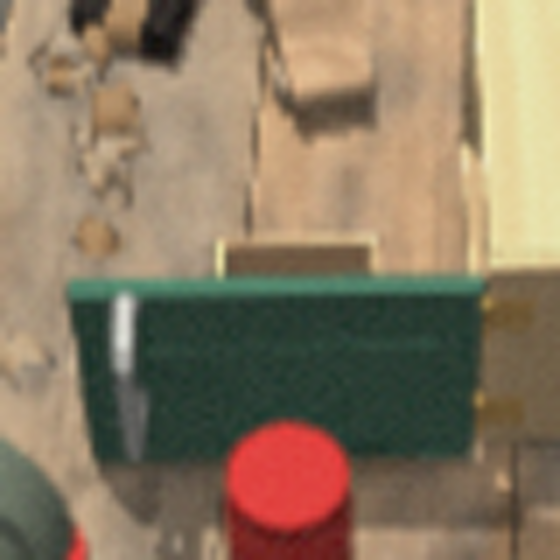

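```bash
python3 - <<'E'
from h import *
np.set_printoptions(suppress=True,precision=3)
t=cap("top")
T=lambda x,y:np.array([x/7+240-.43,y/7+165-.43])
p=lambda x,y,z:onz(t,T(x,y),z)[:2]
inn=[p(240,55,168),p(269,562,168)];out=[p(265,55,168),p(294,562,168)]
print("door in",inn,"out",out)
for q in (inn,out):
    d=q[1]-q[0]; print("a",np.arctan2(-d[0],d[1]))
A=p(50,240,75);B=p(58,443,75);print("rim outer L",A,B,np.linalg.norm(A-B))
print("edges at rim",p(240,232,75),p(255,440,75))
for a in (1.60,1.63,1.66):
    X,Y=frm(a);print(a,"pocket",H+46*X+95*Y,"L corners pred",H+91*X+50*Y,H+91*X+140*Y,"handle",handle(a))
E
```

```text
door in [array([644.766,  53.548]), array([440.182,  38.479])] out [array([644.76 ,  43.467]), array([440.206,  28.705])]
a 1.6443220158170293
a 1.6428368511006952
rim outer L [588.184 141.867] [500.677 135.92 ] 87.7088901304179
edges at rim [591.714  60.619] [502.129  52.668]
1.6 pocket [549.197  97.506] L corners pred [592.864 143.801] [502.903 141.173] handle [466.969   1.062]
1.63 pocket [547.945  94.598] L corners pred [590.203 142.182] [500.361 136.857] handle [468.646  -4.269]
1.66 pocket [546.78   91.654] L corners pred [587.592 140.484] [497.95  132.466] handle [470.482  -9.548]
```

Call:
{"api": "play_rows", "payload": {
  "increments": [
    [50,2,10,10,0,0,0],
    [50,5,22,10,0,0,0],
    [50,6,30,8,0,0,0],
    [50,7,34,5,0,0,0],
    [50,7,34,0,0,0,0],
    [50,7,34,0,0,0,0],
    [50,7,34,0,0,0,0],
    [50,7,34,0,0,0,0],
    [50,7,34,0,0,0,0],
    [50,7,34,0,0,0,0]
  ]
}}

```text
time: 11.45
position: [509.3, -58.6, 335.0]
orientation: [-2.132, -2.289, 0.004]
ft_force: [1.6, 0.4, -2.7]
opening: 62.5
```

```bash
python3 - <<'E'
from h import *
np.set_printoptions(suppress=True,precision=3)
s=readout.get_state();g,R,y=grasp(s);print(s["position"],g,y,R[:,2],s["ft_force"])
E
```

```text
[509.331 -58.563 335.023] [508.709 -58.192 281.028] 0.07096864841406766 [-0.012  0.007 -1.   ] [ 1.586  0.374 -2.662]
```

Call:
{"api": "play_rows", "payload": {
  "increments": [
    [50,8,32,0,0,0,0],
    [50,8,32,0,0,0,0],
    [50,7,30,0,0,0,0],
    [50,7,25,0,0,0,0],
    [50,5,18,0,0,0,0],
    [50,3,10,0,0,0,0],
    [50,0,4,0,0,0,0],
    [50,0,0,0,0,0,0],
    [50,0,0,0,0,0,0]
  ]
}}

```text
time: 12.2
position: [542.8, 114.7, 333.4]
orientation: [-2.108, -2.3, 0.009]
ft_force: [-0.1, -0.2, -3.2]
opening: 62.4
```

```bash
python3 - <<'E'
from h import *
np.set_printoptions(suppress=True,precision=3)
s=readout.get_state();g,R,y=grasp(s);print(s["position"],g,y,R[:,2],s["ft_force"])
c=cap("wrist","pics/w10.png")
X,Y=frm(1.64);h=H
print("door pred",proj(c,[[*(h-1*X),168],[*(h-1*X+209*Y),168]]))
E
```

```text
[542.811 114.744 333.377] [541.727 115.329 279.391] 0.08705884807312084 [-0.02   0.011 -1.   ] [-0.098 -0.177 -3.17 ]
door pred [[439.825 283.301]
 [191.271 276.967]]
```

View pics/w10.png

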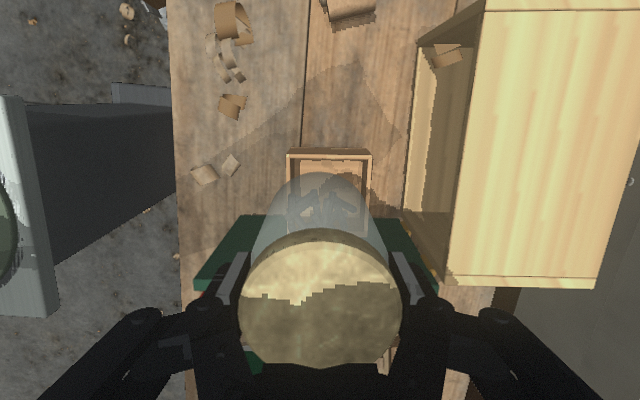

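Call:
{"api": "play_rows", "payload": {
  "increments": [
    [50,2,-7,0,-0.011,-0.02,-0.015],
    [50,2,-7,0,0,0,0],
    [50,1,-4,0,0,0,0],
    [50,0,0,0,0,0,0],
    [50,0,0,0,0,0,0]
  ]
}}

```text
time: 12.67
position: [548.2, 89.9, 333.4]
orientation: [2.146, 2.288, -0.002]
ft_force: [-0.4, 0.8, -2.5]
opening: 62.2
```

```bash
python3 - <<'E'
from h import *
np.set_printoptions(suppress=True,precision=3)
s=readout.get_state();g,R,y=grasp(s);print(s["position"],g,y,R[:,2],s["ft_force"])
E
```

```text
[548.163  89.943 333.394] [548.275  89.739 279.394] 0.06401602223602794 [ 0.002 -0.004 -1.   ] [-0.433  0.842 -2.467]
```

Call:
{"api": "play_rows", "payload": {
  "increments": [
    [50,0,3,-12,0,0,0],
    [50,0,1,-20,0,0,0],
    [50,0,0,-22,0,0,0],
    [50,0,0,-20,0,0,0],
    [50,0,0,-12,0,0,0],
    [50,0,0,-4,0,0,0],
    [50,0,0,0,0,0,0]
  ]
}}

```text
time: 13.25
position: [547.1, 94.9, 236.0]
orientation: [2.148, 2.289, -0.0]
ft_force: [0.7, -0.1, -3.1]
opening: 61.9
```

```bash
python3 - <<'E'
from h import *
np.set_printoptions(suppress=True,precision=3)
s=readout.get_state();g,R,y=grasp(s);print(s["position"],g,y,R[:,2],s["ft_force"])
cap("wrist","pics/w11.png")
E
```

```text
[547.123  94.94  236.019] [547.227  94.831 182.019] 0.06337312333039243 [ 0.002 -0.002 -1.   ] [ 0.713 -0.142 -3.131]
```

View pics/w11.png

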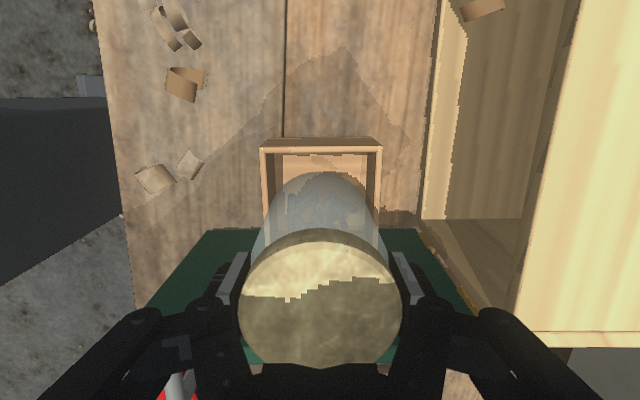

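The wrist view shows the pocket rim spanning columns 261–382 and the jar centred at about 320. Aligned, so I keep lowering.

Call:
{"api": "play_rows", "payload": {
  "increments": [
    [50,0,0,-10,0,0,0],
    [50,0,0,-12,0,0,0],
    [50,0,0,-10,0,0,0],
    [50,0,0,-4,0,0,0],
    [50,0,0,0,0,0,0]
  ]
}}

```text
time: 13.72
position: [548.0, 95.4, 198.6]
orientation: [2.147, 2.287, 0.004]
ft_force: [-0.1, 0.3, -2.1]
opening: 62.2
```

```bash
python3 - <<'E'
from h import *
np.set_printoptions(suppress=True,precision=3)
s=readout.get_state();g,R,y=grasp(s);print(s["position"],g,y,R[:,2],s["ft_force"])
cap("wrist","pics/w12.png");crop(cap("top"),220,150,100,110,5,"pics/t5.png")
E
```

```text
[547.982  95.438 198.576] [548.274  95.369 144.577] 0.06318929169790817 [ 0.005 -0.001 -1.   ] [-0.129  0.256 -2.054]
```

View pics/w12.png

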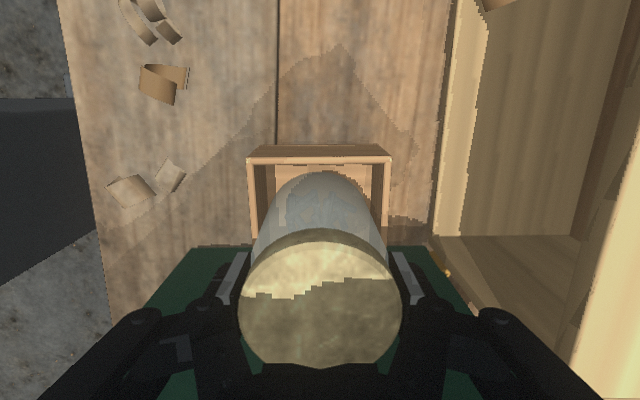

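View pics/t5.png

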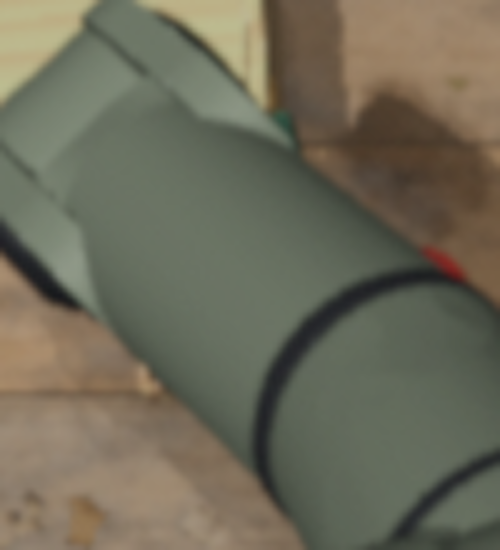

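Call:
{"api": "play_rows", "payload": {
  "increments": [
    [50,0,0,-9,0,0,0],
    [50,0,0,-10,0,0,0],
    [50,0,0,-6,0,0,0],
    [50,0,0,-2,0,0,0]
  ]
}}

```text
time: 14.15
position: [548.9, 95.5, 171.2]
orientation: [2.146, 2.285, 0.008]
ft_force: [-0.6, 0.6, -2.5]
opening: 61.8
```

Call:
{"api": "play_rows", "payload": {
  "increments": [
    [50,0,0,-4,0,0,0],
    [50,0,0,-3,0,0,0]
  ]
}}

```text
time: 14.32
position: [548.8, 95.6, 163.2]
orientation: [2.146, 2.285, 0.008]
ft_force: [-1.5, -0.0, -3.1]
opening: 62.6
```

Call:
{"api": "play_rows", "payload": {
  "increments": [
    [50,-0.5,0,-2.5,0,0,0],
    [50,0,0,-1,0,0,0]
  ]
}}

```text
time: 14.48
position: [548.7, 96.6, 160.5]
orientation: [2.146, 2.285, 0.01]
ft_force: [-10.2, -0.6, 38.4]
opening: 62.3
```

```bash
python3 - <<'E'
from h import *
np.set_printoptions(suppress=True,precision=3)
s=readout.get_state();g,R,y=grasp(s);print(s["position"],g,y,R[:,2],s["ft_force"])
cap("wrist","pics/w13.png")
E
```

```text
[548.699  96.552 160.51 ] [549.222  96.549 106.513] 0.06277876411864532 [ 0.01 -0.   -1.  ] [-10.198  -0.641  38.428]
```

View pics/w13.png

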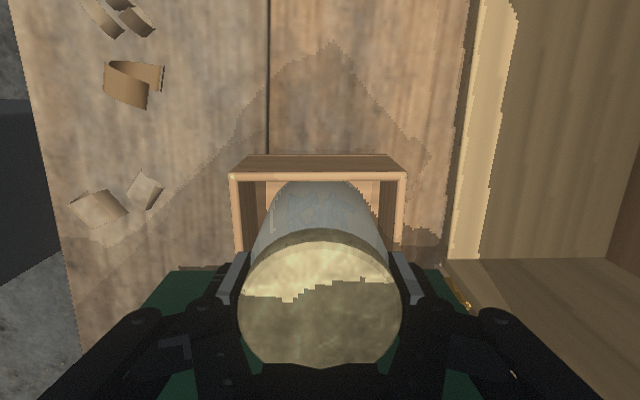

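The foot has touched the pocket floor (TCP 160.5 gives a foot height of about 30 mm). I'll relieve the pressure and release.

Call:
{"api": "play_rows", "payload": {
  "increments": [
    [55,0,0,1.5,0,0,0],
    [58,0,0,0,0,0,0]
  ],
  "squeeze": 20
}}

```text
time: 14.7
position: [549.0, 97.1, 162.9]
orientation: [2.145, 2.284, 0.012]
ft_force: [0.8, 0.1, -2.9]
opening: 62.7
```

Call:
{"api": "play_rows", "payload": {
  "increments": [
    [80,0,0,0,0,0,0],
    [80,0,0,0,0,0,0],
    [80,0,0,0,0,0,0]
  ]
}}

```text
time: 14.95
position: [549.3, 97.1, 163.0]
orientation: [2.144, 2.284, 0.014]
ft_force: [0.7, 0.3, 0.4]
opening: 79.9
```

```bash
python3 - <<'E'
from h import *
np.set_printoptions(suppress=True,precision=3)
s=readout.get_state();g,R,y=grasp(s);print(s["position"],g,y,R[:,2],s["ft_force"])
cap("wrist","pics/w14.png")
E
```

```text
[549.349  97.087 163.046] [550.014  97.105 109.05 ] 0.06307647435348893 [ 0.012  0.    -1.   ] [0.704 0.251 0.396]
```

View pics/w14.png

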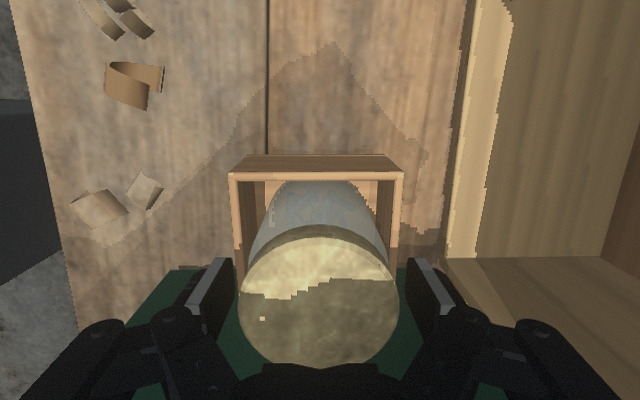

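Call:
{"api": "play_rows", "payload": {
  "increments": [
    [85,-0.5,0,10,0,0,0],
    [85,-0.5,0,18,0,0,0],
    [85,0,0,25,0,0,0],
    [85,0,0,28,0,0,0],
    [85,0,0,30,0,0,0],
    [85,0,0,25,0,-0.01,0],
    [60,0,0,5,0,0,0],
    [40,-15,-20,0,0,0,0],
    [40,-20,-30,0,0,0,0]
  ]
}}

```text
time: 15.75
position: [512.0, 52.3, 315.2]
orientation: [2.131, 2.29, 0.031]
ft_force: [-0.1, -1.0, -0.1]
opening: 51.1
```

```bash
python3 - <<'E'
from h import *
np.set_printoptions(suppress=True,precision=3)
s=readout.get_state();g,R,y=grasp(s);print(s["position"],g,y,R[:,2],s["ft_force"])
c=cap("wrist","pics/w15.png")
for a in (1.61,1.64,1.67):
  print(handle(a),proj(c,[[*handle(a),163],[*handle(a),75]]))
E
```

```text
[511.981  52.319 315.187] [513.233  52.617 261.202] 0.07168183320044173 [ 0.023  0.006 -1.   ] [-0.138 -0.96  -0.127]
[467.51   -0.721] [[253.87  267.288]
 [268.284 224.058]]
[469.241  -6.035] [[256.015 273.37 ]
 [269.827 228.84 ]]
[471.13  -11.295] [[258.334 279.322]
 [271.507 233.534]]
```

View pics/w15.png

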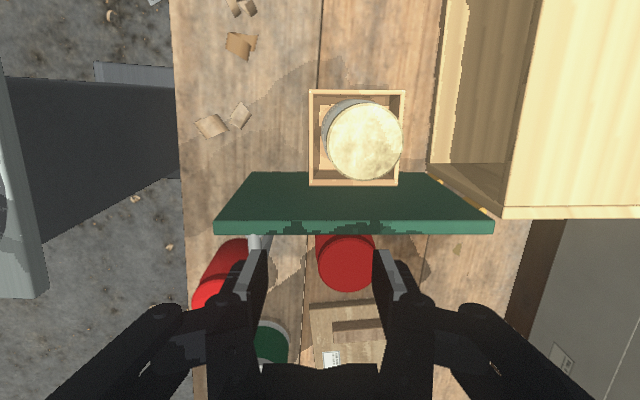

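The wrist view shows the jar standing upright in the pocket, with its lid at (364,140) inside the rim 310–405. Now back to the handle.

Call:
{"api": "play_rows", "payload": {
  "increments": [
    [45,-14,-18,0,-0.006,0.023,0],
    [45,-14,-18,0,0,0,0],
    [45,-10,-14,0,0,0,0],
    [45,-3,-4,0,0,0,0],
    [45,0,0,0,0,0,0],
    [45,0,0,0,0,0,0]
  ]
}}

```text
time: 16.3
position: [464.0, -13.0, 316.3]
orientation: [2.149, 2.288, -0.012]
ft_force: [0.2, 0.1, 0.3]
opening: 44.9
```

```bash
python3 - <<'E'
from h import *
np.set_printoptions(suppress=True,precision=3)
s=readout.get_state();g,R,y=grasp(s);print(s["position"],g,y,R[:,2],s["ft_force"])
c=cap("wrist","pics/w16.png")
for a in (1.61,1.64,1.67):
  print(handle(a),proj(c,[[*handle(a),163],[*handle(a),75]]))
E
```

```text
[463.98  -12.986 316.317] [463.803 -13.403 262.319] 0.06278647802415167 [-0.003 -0.008 -1.   ] [0.227 0.146 0.312]
[467.51   -0.721] [[326.717 188.585]
 [325.144 162.737]]
[469.241  -6.035] [[328.565 195.643]
 [326.519 168.095]]
[471.13  -11.295] [[330.607 202.541]
 [328.042 173.353]]
```

View pics/w16.png

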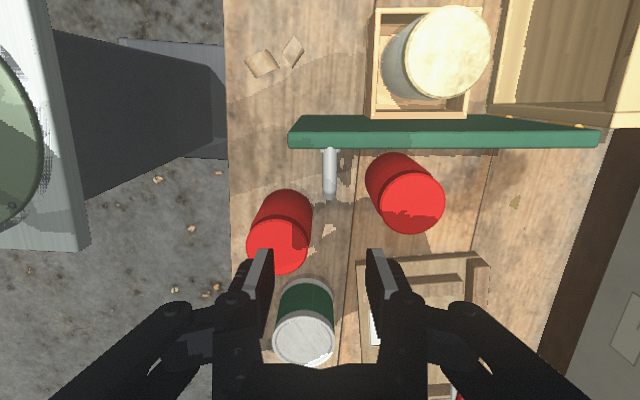

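Call:
{"api": "play_rows", "payload": {
  "increments": [
    [45,3,4,-12,0,0,0],
    [45,2,4,-20,0,0,0],
    [45,0,0,-12,0,0,0],
    [45,0,0,-4,0,0,0],
    [45,0,0,0,0,0,0]
  ]
}}

```text
time: 16.77
position: [471.5, -0.4, 267.0]
orientation: [2.143, 2.293, -0.007]
ft_force: [-0.4, -0.7, 0.2]
opening: 45.0
```

```bash
python3 - <<'E'
from h import *
np.set_printoptions(suppress=True,precision=3)
s=readout.get_state();g,R,y=grasp(s);print(s["position"],g,y,R[:,2],s["ft_force"])
E
```

```text
[471.513  -0.353 267.045] [471.453  -0.643 213.046] 0.06785618581548504 [-0.001 -0.005 -1.   ] [-0.356 -0.654  0.166]
```

Call:
{"api": "play_rows", "payload": {
  "increments": [
    [45,-1,-3,-12,0,0,0],
    [45,-1,-2,-20,0,0,0],
    [45,0,0,-20,0,0,0],
    [45,0,0,-10,0,0,0],
    [45,0,0,-4,0,0,0],
    [45,0,0,0,0,0,0]
  ]
}}

```text
time: 17.27
position: [471.5, -4.2, 201.7]
orientation: [2.139, 2.294, -0.003]
ft_force: [-0.2, -0.5, -0.3]
opening: 44.6
```

```bash
python3 - <<'E'
from h import *
np.set_printoptions(suppress=True,precision=3)
s=readout.get_state();g,R,y=grasp(s);print(s["position"],g,y,R[:,2],s["ft_force"])
c=cap("wrist","pics/w17.png")
E
```

```text
[471.494  -4.156 201.705] [471.621  -4.423 147.706] 0.06980318743731698 [ 0.002 -0.005 -1.   ] [-0.244 -0.546 -0.34 ]
```

View pics/w17.png

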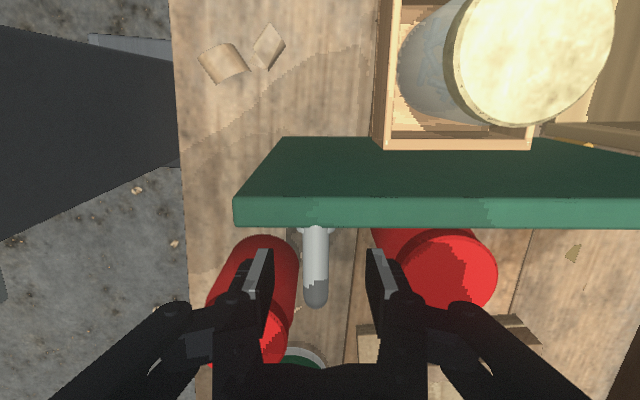

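The bar's top bend is at (315,293), centred between the pads, and the jar is upright. I'll pinch and swing the door shut.

Call:
{"api": "play_rows", "payload": {
  "increments": [
    [0,0,0,-1,0,0,0],
    [0,0,0,-1,0,0,0],
    [0,0,0,0,0,0,0],
    [0,0,0,0,0,0,0],
    [0,0,0,0,0,0,0]
  ],
  "squeeze": 40
}}

```text
time: 17.73
position: [470.2, -5.0, 202.0]
orientation: [2.14, 2.293, -0.009]
ft_force: [6.8, 2.3, -22.8]
opening: 8.9
```

```bash
python3 - <<'E'
from h import *
np.set_printoptions(suppress=True,precision=2)
s=readout.get_state();g,R,y=grasp(s);print(s["position"],g,y,R[:,2],s["ft_force"],doorang(g[:2])%(2*np.pi))
a=doorang(g[:2])
for k in range(28): print(k,np.round(handle(a-.06*(k+1))-handle(a-.06*k),1),end=" ")
E
```

```text
[470.19  -5.03 202.03] [470.21  -5.46 148.03] 0.06900875311046636 [ 0.   -0.01 -1.  ] [  6.8    2.34 -22.76] 1.6387254674420735
0 [-3.3 10.7] 1 [-2.6 10.9] 2 [-2. 11.] 3 [-1.3 11.1] 4 [-0.7 11.2] 5 [ 0.  11.2] 6 [ 0.7 11.2] 7 [ 1.4 11.1] 8 [ 2. 11.] 9 [ 2.7 10.9] 10 [ 3.3 10.7] 11 [ 4.  10.5] 12 [ 4.6 10.2] 13 [5.2 9.9] 14 [5.8 9.6] 15 [6.3 9.2] 16 [6.9 8.8] 17 [7.4 8.4] 18 [7.9 7.9] 19 [8.3 7.4] 20 [8.8 6.9] 21 [9.2 6.4] 22 [9.5 5.8] 23 [9.9 5.3] 24 [10.2  4.7] 25 [10.4  4. ] 26 [10.6  3.4] 27 [10.8  2.8]
```

Call:
{"api": "play_rows", "payload": {
  "increments": [
    [0,-1.7,5,-3,0,0,-0.03],
    [0,-2.6,10.7,-2,0,0,-0.06],
    [0,-2,11,-2,0,0,-0.06],
    [0,-1.3,11.1,-1,0,0,-0.06],
    [0,-0.7,11.2,-1,0,0,-0.06],
    [0,0,11.2,-1,0,0,-0.06]
  ]
}}

```text
time: 18.23
position: [460.6, 53.5, 199.5]
orientation: [2.498, 1.883, -0.021]
ft_force: [-9.3, -0.4, 18.7]
opening: 8.7
```

```bash
cat > st.py <<'E'
from h import *
np.set_printoptions(suppress=True,precision=2)
s=readout.get_state();g,R,y=grasp(s);a=doorang(g[:2])%(2*np.pi);print(s["position"],y,R[:,2],s["ft_force"],"a",a,np.linalg.norm(g[:2]-H))
for k in range(8): print(np.round(handle(a-.06*(k+1))-handle(a-.06*k),1),end=" ")
E
python3 st.py
```

```text
[460.56  53.48 199.55] -0.27896843308667013 [-0.   -0.02 -1.  ] [-9.25 -0.38 18.69] a 1.3201685588586907 185.079063124036
[ 0.2 11.2] [ 0.9 11.1] [ 1.6 11.1] [ 2.2 11. ] [ 2.9 10.8] [ 3.5 10.6] [ 4.1 10.4] [ 4.8 10.1]
```

Call:
{"api": "play_rows", "payload": {
  "increments": [
    [0,0.2,11.2,0,0,0,-0.06],
    [0,0.9,11.1,0,0,0,-0.06],
    [0,1.6,11.1,0,0,0,-0.06],
    [0,2.2,11,0,0,0,-0.06],
    [0,2.9,10.8,-1,0,0,-0.06],
    [0,3.5,10.6,-1,0,0,-0.06],
    [0,4.1,10.4,-1,0,0,-0.06]
  ]
}}

```text
time: 18.82
position: [477.9, 134.1, 199.6]
orientation: [2.85, 1.291, -0.015]
ft_force: [4.2, -2.6, 7.3]
opening: 9.2
```

```bash
python3 st.py
```

```text
[477.86 134.11 199.6 ] -0.7198654394694343 [-0.   -0.02 -1.  ] [ 4.17 -2.61  7.31] a 0.8704738802114649 185.4739837237035
[ 5.1 10. ] [5.6 9.6] [6.2 9.3] [6.8 8.9] [7.3 8.5] [7.8 8. ] [8.2 7.5] [8.7 7. ]
```

Call:
{"api": "play_rows", "payload": {
  "increments": [
    [0,5.1,10,0,0,0,-0.06],
    [0,5.6,9.6,0,0,0,-0.06],
    [0,6.2,9.3,0,0,0,-0.06],
    [0,6.8,8.9,0,0,0,-0.06],
    [0,7.3,8.5,0,0,0,-0.06],
    [0,7,7,0,0,0,-0.05]
  ]
}}

```text
time: 19.32
position: [517.3, 189.1, 199.7]
orientation: [3.038, 0.747, -0.021]
ft_force: [0.7, -2.1, -6.1]
opening: 8.7
```

```bash
python3 st.py; python3 -c "
from h import *
cap('wrist','pics/w18.png');crop(cap('top'),180,120,150,140,5,'pics/t6.png')"
```

```text
[517.26 189.06 199.73] -1.088658894047322 [-0.01 -0.02 -1.  ] [ 0.74 -2.15 -6.15] a 0.5051770625877363 185.79102718081432
[8.3 7.5] [8.7 7. ] [9.1 6.5] [9.5 5.9] [9.8 5.3] [10.1  4.7] [10.4  4.1] [10.6  3.5]
```

View pics/w18.png

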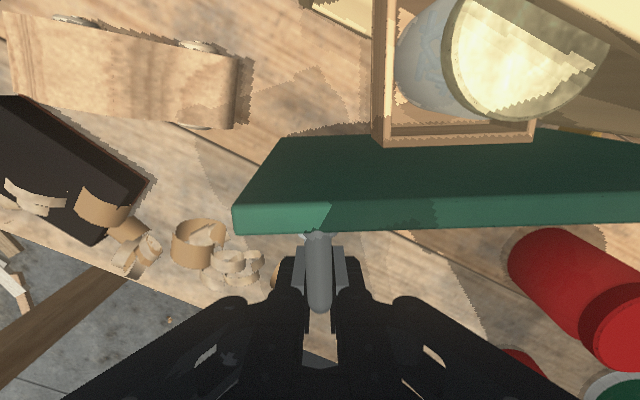

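View pics/t6.png

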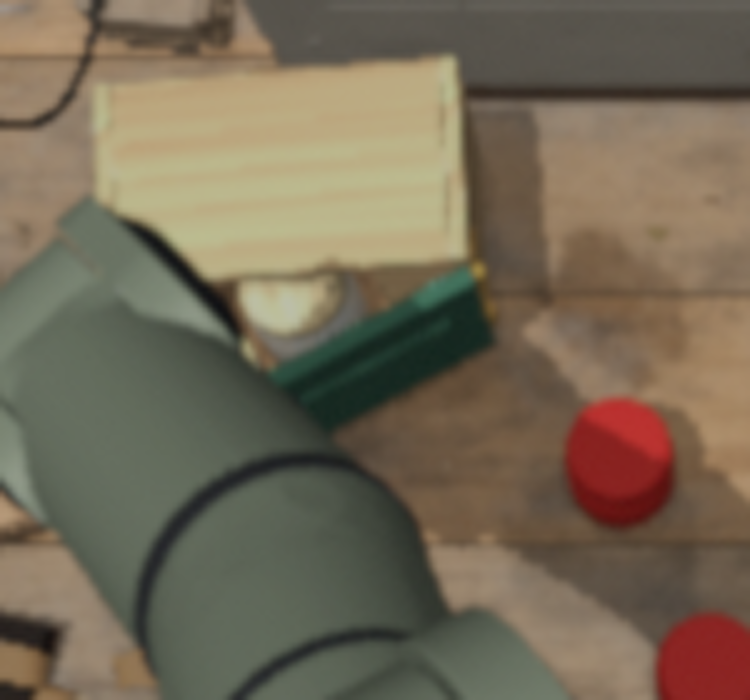

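The jar is upright in the pocket and is passing under the cupboard top without contact. Continuing to close.

Call:
{"api": "play_rows", "payload": {
  "increments": [
    [0,8.3,7.5,0,0,0,-0.06],
    [0,8.7,7,0,0,0,-0.06],
    [0,9.1,6.5,0,0,0,-0.06],
    [0,9.5,5.9,0,0,0,-0.06],
    [0,6.6,3.6,0,0,0,-0.04]
  ]
}}

```text
time: 19.83
position: [559.2, 219.4, 199.8]
orientation: [3.116, 0.309, -0.027]
ft_force: [-0.8, -1.2, -4.0]
opening: 8.8
```

```bash
python3 st.py
```

```text
[559.24 219.41 199.75] -1.37272427594979 [-0.02 -0.01 -1.  ] [-0.79 -1.21 -3.98] a 0.2266149110679787 186.09952293550143
[10.   4.9] [10.3  4.3] [10.5  3.7] [10.7  3.1] [10.9  2.4] [11.   1.7] [11.1  1.1] [11.2  0.4]
```

Call:
{"api": "play_rows", "payload": {
  "increments": [
    [0,7,3.3,0,0,0,-0.04],
    [0,7,2.8,0,0,0,-0.04],
    [0,5,2,0,0,0,-0.02]
  ]
}}

```text
time: 20.08
position: [578.4, 228.1, 199.7]
orientation: [3.129, 0.149, -0.03]
ft_force: [-0.1, -0.7, -3.8]
opening: 8.8
```

```bash
python3 st.py
```

```text
[578.39 228.14 199.74] -1.4755276735055152 [-0.02 -0.01 -1.  ] [-0.1  -0.68 -3.8 ] a 0.11382996260469858 186.2214925045716
[10.5  3.8] [10.7  3.1] [10.9  2.5] [11.   1.8] [11.1  1.2] [11.2  0.5] [11.2 -0.2] [11.1 -0.8]
```

Call:
{"api": "play_rows", "payload": {
  "increments": [
    [0,4,1.4,0,0,0,-0.02],
    [0,3,1,0,0,0,-0.02]
  ]
}}

```text
time: 20.25
position: [585.6, 230.8, 199.8]
orientation: [3.133, 0.085, -0.031]
ft_force: [-1.2, 0.7, -5.0]
opening: 8.9
```

Call:
{"api": "play_rows", "payload": {
  "increments": [
    [0,2,0.6,0,0,0,-0.01]
  ]
}}

```text
time: 20.33
position: [587.1, 231.3, 199.7]
orientation: [3.133, 0.068, -0.034]
ft_force: [-20.0, -4.7, 11.2]
opening: 8.8
```

Call:
{"api": "play_rows", "payload": {
  "increments": [
    [0,2,0.6,0,0,0,0]
  ]
}}

```text
time: 20.42
position: [587.4, 231.4, 199.6]
orientation: [3.131, 0.067, -0.041]
ft_force: [-25.5, -8.1, 17.0]
opening: 9.0
```

Contact: the door is against its stop. I'll release and rise.

Call:
{"api": "play_rows", "payload": {
  "increments": [
    [25,0,0,0,0,0,0],
    [30,0,0,0,0,0,0],
    [30,0,0,0,0,0,0]
  ]
}}

```text
time: 20.67
position: [587.3, 231.0, 200.5]
orientation: [3.13, 0.068, -0.04]
ft_force: [0.2, 0.6, 0.5]
opening: 29.9
```

```bash
python3 st.py; python3 -c "
from h import *
cap('wrist','pics/w19.png')"
```

```text
[587.26 230.96 200.46] -1.52743581878983 [-0.03 -0.01 -1.  ] [0.22 0.63 0.49] a 0.0659050153300198 185.89092565806865
[10.7  3.3] [10.9  2.6] [11.  2.] [11.1  1.3] [11.2  0.6] [11.2 -0. ] [11.2 -0.7] [11.1 -1.4]
```

View pics/w19.png

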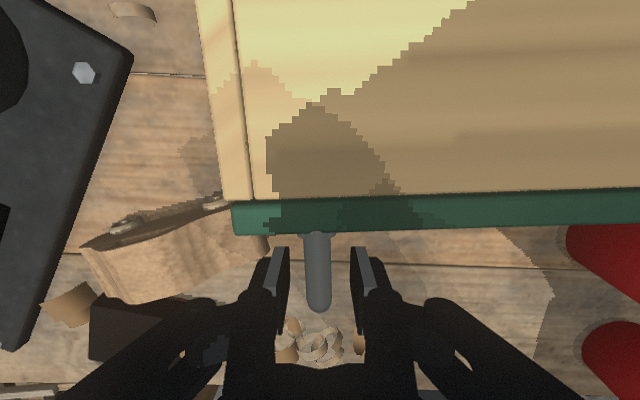

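Fingers are clear of the bar and the door edge looks flush with the cupboard front. I'll rise straight up and back off, then check.

Call:
{"api": "play_rows", "payload": {
  "increments": [
    [30,0,0,15,0,0,0],
    [30,0,0,25,0,0,0],
    [30,0,0,30,0,0,0],
    [30,0,0,35,0,0,0],
    [30,0,-10,15,0,0,0],
    [30,-8,-35,0,0,0,0],
    [30,-10,-38,0,0,0,0],
    [30,-10,-38,0,0,0,0],
    [30,-10,-38,0,0,0,0],
    [30,-10,-38,0,0,0,0]
  ]
}}

```text
time: 21.55
position: [536.9, 35.7, 327.7]
orientation: [3.135, 0.088, -0.029]
ft_force: [1.3, -0.3, 1.1]
opening: 30.1
```

Call:
{"api": "play_rows", "payload": {
  "increments": [
    [30,-10,-38,0,0,0,0],
    [30,-10,-38,0,0,0,0],
    [30,-5,-38,0,0,0,0],
    [30,0,-38,0,0,0,0],
    [30,0,-30,0,0,0,0],
    [30,0,-10,0,0,0,0],
    [30,0,0,0,0,0,0],
    [30,0,0,0,0,0,0]
  ]
}}

```text
time: 22.22
position: [506.1, -174.9, 330.9]
orientation: [3.13, 0.07, -0.019]
ft_force: [-0.3, 0.8, -0.2]
opening: 29.7
```

```bash
python3 - <<'E'
from h import *
t=cap("top","pics/top9.png");s=cap("scene","pics/scene9.png");cap("wrist","pics/w20.png")
crop(t,185,120,110,90,7,"pics/t9.png");crop(s,300,110,90,90,6,"pics/s9.png")
print(readout.get_state()["position"],readout.get_state()["ft_force"])
E
```

```text
[ 506.41636811 -173.25109279  330.87984759] [ 0.85494487 -0.17103958  0.63731324]
```

View pics/t9.png

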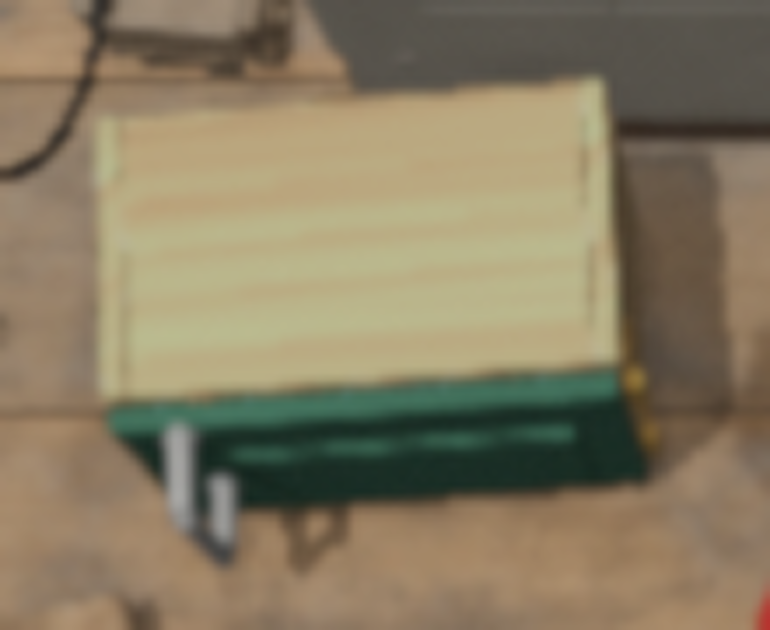

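View pics/s9.png

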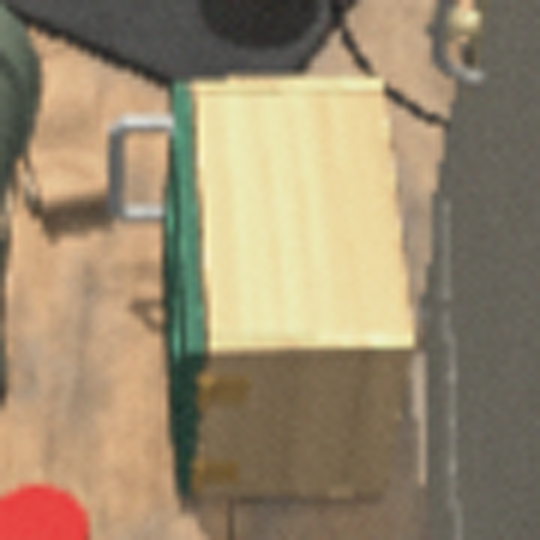

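View pics/scene9.png

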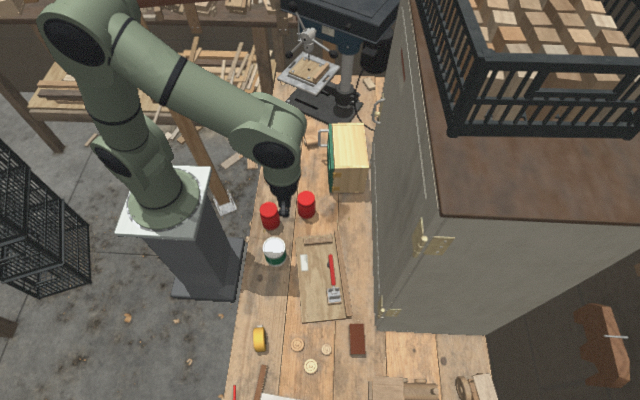

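View pics/w20.png

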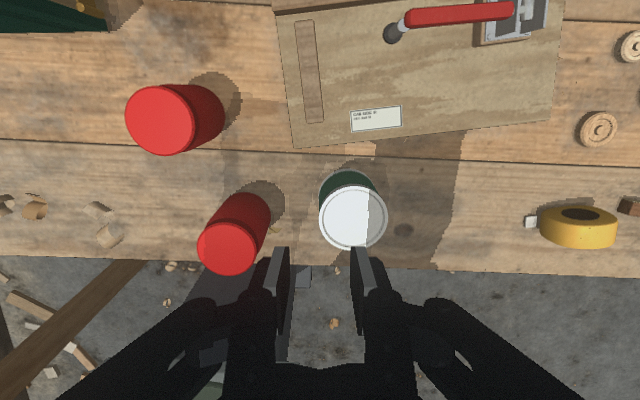

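```bash
python3 - <<'E'
from h import *
t=cap("top");T=lambda x,y:np.array([x/7+185-.43,y/7+120-.43])
def line(lo,hi,name):
    im=t["image"];hsv=cv2.cvtColor(im,cv2.COLOR_BGR2HSV);return hsv
hsv=line(0,0,0)
# top-face green strip (bright green), per-column sub-pixel upper edge: wood->green crossing of (G-R)
g=t["image"].astype(float);d=g[:,:,1]-g[:,:,2]
pts=[]
for u in range(206,270):
    col=d[165:185,u]
    i=np.where((col[:-1]<30)&(col[1:]>=30))[0]
    if len(i): i=i[0];pts.append(onz(t,(u,165+i+(30-col[i])/(col[i+1]-col[i])),169)[:2])
pts=np.array(pts);k=np.polyfit(pts[:,1],pts[:,0],1);print("door top inner edge slope",-k[0],len(pts),np.std(pts[:,0]-np.polyval(k,pts[:,1])))
# back edge of cupboard top & front from corners
for A,B in (((105,400),(620,368)),((98,118),(605,78))):
    a,b=onz(t,T(*A),170),onz(t,T(*B),170);print((b-a)[0]/(a-b)[1])
print(onz(t,T(180,430),163))
E
```

```text
door top inner edge slope 0.07464731706360567 64 0.35936240093341754
0.0625254506600418
0.07814868948486674
[621.27916832 234.00901096 163.        ]
```

```bash
python3 - <<'E'
import cv2
i=cv2.imread("pics/w19.png");cv2.imwrite("pics/w19c.png",cv2.resize(i[170:245,215:345],None,fx=6,fy=6,interpolation=2))
cv2.imwrite("pics/w19d.png",cv2.resize(i[170:245,510:640],None,fx=6,fy=6,interpolation=2))
E
```

```text
(no output)
```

View pics/w19c.png

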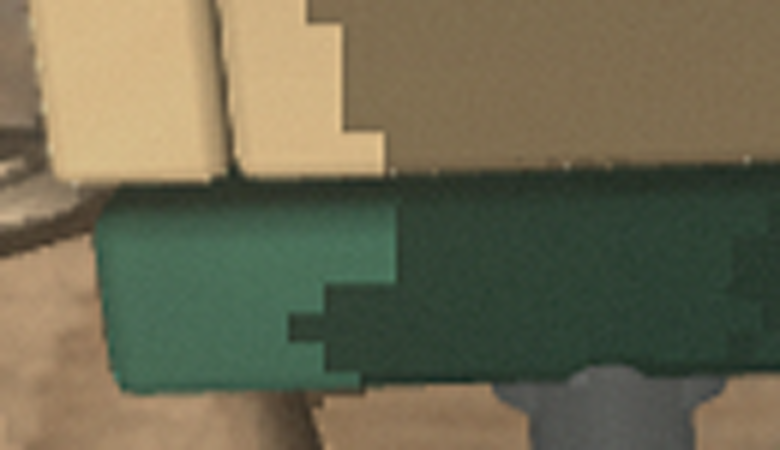

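View pics/w19d.png

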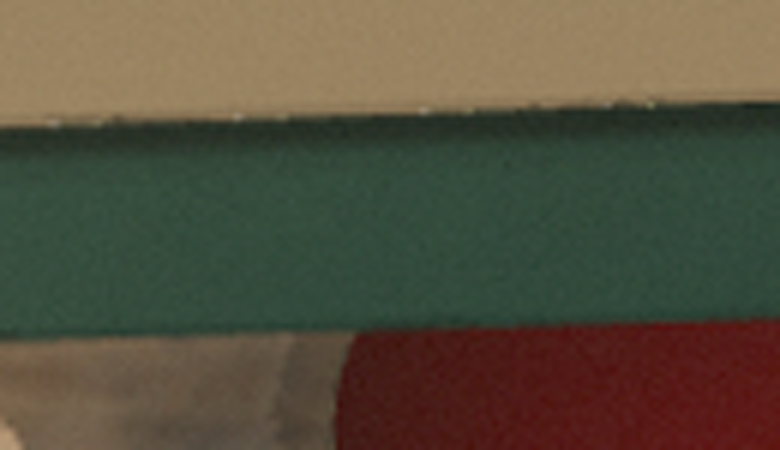

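```bash
python3 -c "
from h import *
s=readout.get_state();print(s['time'],s['ft_force'],abs(s['qvel']).max());print(order.sign_off())"
```

```text
22.4167 [ 0.73994191 -0.48077906 -0.44902953] 0.003397067471598141
the job is handed in; nothing more can be done
None
```

The jar of screws is standing upright in the door pocket, the cupboard door is shut, and I handed the job in at 22.4 s. I opened the door to about 1.57 rad by its handle, lowered the jar in until its foot touched the pocket floor, released it, and swung the door back by the handle.

**Jar:** After release, the wrist picture showed it upright inside the pocket rim. It was still upright with the door about 0.44 rad from shut. I could not see it once the door closed.

**Door:** It met its stop at about 25 N. The close-up after release shows it flush with the cupboard front along the free edge. The top view disagrees slightly: door edge slope 0.075 rad, cupboard edges 0.063 to 0.078 rad, so "shut" is confirmed only to about 0.01 rad by that measure.

**Other objects:** The last pictures show the tin, both red look-alikes and the tape measure apparently where they were. I compared them by eye and did not re-measure them. The toy car and sanding block also looked undisturbed, but I last saw them just after letting go of the handle.

**Forces:** The peak was about 38 N along z, through the jar, when it met the pocket floor. While holding the handle, the wrist force stayed at or below about 32 N. At hand-in the robot was touching nothing.

**Grip reading:** The fingers read 62 mm on the jar, which matches the lid rather than the 66 mm glass, so they may have gripped the lid. The jar did not slip.

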